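# Run-out turn of machined hubs on a rotary inspection table

### The arm

A 6-joint arm with a two-finger parallel gripper is mounted at the origin on the work surface. World frame = base frame: x ahead of the robot, y to its left, z up, the work surface at z = 0. Lengths are in m, angles in degrees, forces in N, time in s.
With the tool pointing down it reaches from about 0.35 to 0.875 m from the base axis. Payload 4.2 kg.
Tool frame: the origin (TCP) lies on the centre line of the jaws, within the pads' length; the fingertips stand tip_reach ahead of it and the grasp point (between the pads) is the TCP (tip_reach is the distance from the TCP to the fingertips, in m); z points along the fingers, y is the line along which they close (so a half turn about z gives the same grasp; the last joint's range is limited). The gripper opens to 87 mm and grips with 3 to 60 N. Pads are 19 mm wide; open, the fingers measure 117 mm over their backs; the gripper's body (75 mm by 190 mm) begins 51 mm behind the grasp point.
Start: joints at [80.592, 22.042, 0.453, 0, -68.411, -14.817], TCP at [0.256, 0.57, 0.242] pointing down, gripper open.
Joint ranges: [-179.83, 179.83], [-69.29, 118.12], [-61.27, 80.66], [-181.25, 117.63], [-171.15, -9.14], [-177.46, 177.46]. Speed limits (degrees/s): [159.86, 159.86, 180, 180, 180, 180].

### API

Orientations are given as a 3x3 rotation matrix whose columns are the frame's x, y, z axes.
In Python, from station import sense, capture, finish_job, tip_reach gives the robot as it stands.
- The arm moves only by the tool arm_command, never from a script. Its argument "deltas" is a list of rows, each a list of 7 numbers: the turn, a rotation vector about the tool's x, y, z in rad, then the shift along the tool's x, y, z in cm, then the closure, from -1 (fully open) to 1 (shut), so that 0 is half open. In form: [[rx, ry, rz, dx, dy, dz, hand], ...]. A call has 1 to 8 rows; each row is the pose to reach, as a shift and turn from the pose commanded when the call began, along the tool's axes at that moment; what a row does not reach only later rows make up. A row lasts 1/12 s, in which the tool goes at most 41.7 mm and 7.16 degrees, less where a joint would pass 70% of its speed; a pose out of reach is approached as far as the arm can. A call with a gripper value outside its range is refused whole. The fingers move at their own pace and stop on an object; the grip force is fixed at half the most. Time passes only in rows, so rows that repeat a pose let the fingers close. It gives the time, the measured TCP pose, the force, the opening and the grip force at its end, in the units of the state.
- sense(): the state, without advancing time (a new reading comes with each control period).
- capture(name): name is "side" or "top" or "wrist"; returns a dict with "pixels" (420x560x3 uint8, blue, green, red), "fovy" (degrees; the focal length in pixels is half the picture's height over the tangent of half this angle, whatever the lens; pixels are square), "cx", "cy" (the principal point, pixels), "rvec" (rotation vector, rad) and "tvec" (3), from world to camera coordinates, as OpenCV has them. Camera axes: x right, y down, z forward; pixel columns grow to the right and rows downward; lengths in m; the calibration is good to about 2 mm. A picture is of the moment at which its call begins. There is no depth.
- finish_job(): hands the job in; it is judged then, once.
The state is a dict: "time_s": time; "joints": joint angles; "joint_velocities": joint speeds; "effort": joint torques, N m; "tcp_pos": TCP position; "ee_rot": TCP orientation; "wrist_force": force on the tool from outside, world axes, zero at the start; "moment": the same for the moment, N m; "gripper_width": opening from 0.0 (shut) to 1.0 (fully open); "gripper_force": force on a finger pad.
Only numpy, scipy, OpenCV 4.12 (cv2) and the standard library are available. Lean on these libraries where they do the work, as an engineer would, in place of code of your own. Each camera call takes 0.05 s, during which the arm holds its last target. There are 200 camera calls.

### The job

Check the hubs waiting on the green mat: with the disc still locked, stand each one on its own orange-edged pad of the rotary table; then slide the yellow lock grip out to its stop, turn the disc by its red crank one full turn anticlockwise (seen from above) with the hubs riding on it, and slide the lock fully home again. Only then move all the hubs into the blue tray, standing upright on its floor, and leave everything else on the bench where it is.

Things in the scene. Friction and masses are not known exactly. Their poses are not given: they have to be found in the camera images.
- hub_alu: A silver aluminium hub: a round flange 70 mm across and 12 mm thick below, a plain round neck 40 mm across above it, 55 mm high in all, about 0.3 kg (varies); it waits standing on the green mat. Origin: centre of its underside, z up along its axis; its yaw does not matter. None when it is not there in this run
- hub_brass: A yellow brass hub: a round flange 70 mm across and 12 mm thick below, a plain round neck 40 mm across above it, 55 mm high in all, about 0.3 kg (varies); it waits standing on the green mat. Origin: centre of its underside, z up along its axis; its yaw does not matter. None when it is not there in this run
- hub_dark: A dark steel hub: a round flange 70 mm across and 12 mm thick below, a plain round neck 40 mm across above it, 55 mm high in all, about 0.3 kg (varies); it waits standing on the green mat. Origin: centre of its underside, z up along its axis; its yaw does not matter. None when it is not there in this run
- hub_copper: A reddish copper hub: a round flange 70 mm across and 12 mm thick below, a plain round neck 40 mm across above it, 55 mm high in all, about 0.3 kg (varies); it waits standing on the green mat. Origin: centre of its underside, z up along its axis; its yaw does not matter. None when it is not there in this run
- turntable: Blue fixed base (236 mm round, 34 mm high) of the rotary inspection table. Origin on the rotation axis at the bench top, z up. In its frame the yellow lock grip lies in the direction 125 deg from x (counted anticlockwise from above) and the crank, at home, at -55 deg
- axis (a point): Point on the vertical rotation axis of the turntable, level with the disc's upper face (60 mm above the bench)
- disc (a joint): Angle of the aluminium disc (260 mm across, upper face 60 mm above the bench) in rad: about 0 at home (it starts within 0.05), growing anticlockwise seen from above. Stops let it turn from -0.06 to 6.33, just over one turn, so it goes anticlockwise only. Stiff enough (about 3 N at the crank) to stay where it is left
- crank (a point): Centre of the crank's red grip: an upright sleeve 28 mm across and 60 mm long, from 118 to 178 mm above the bench, on a 16 mm post that stands on the disc 110 mm from the axis. The sleeve spins freely on the post, so a hand holding it need not turn with the disc. This point is 150 mm above the bench and moves with the disc, at angle (base yaw - 55 deg + disc angle) about the axis
- lock_grip (a point): Grip of the lock bolt: an upright yellow pin 24 mm across and 50 mm long, 49 to 99 mm above the bench; this point is on its axis 81 mm above the bench. It stands on a steel slide in the grey block beside the disc, 170 mm from the rotation axis when locked, and slides straight away from the axis
- lock (a joint): Travel of the lock bolt in m: 0 fully home (locked: its round nose sits between two yellow lugs on the disc's rim and blocks the disc), 0.035 fully withdrawn at its end stop (disc free). About 3 N moves it; it stays where it is left. It can go home only when the disc is at home (0) or has made its whole turn (6.28), within about 0.07 rad
- mat: Green rubber mat 240 x 200 x 3 mm, fixed, where the hubs wait; origin under its centre, 240 mm along its x. It lies on the robot's left or right
- tray: Blue open tray 250 (its x) x 200 (its y) mm outside, walls 5 mm thick and 24 mm high, floor 5 mm thick; fixed; origin under its centre. It lies on the other side from the mat
- pad1 (a point): Centre of the upper face of a round dark pad, 76 mm across, with a 5 mm orange edge around it, on the disc; it stands 4 mm above the disc (64 mm above the bench), 60 mm from the axis, 60 deg anticlockwise from the crank. It turns with the disc
- pad2 (a point): Centre of the upper face of a round dark pad, 76 mm across, with a 5 mm orange edge around it, on the disc; it stands 4 mm above the disc (64 mm above the bench), 60 mm from the axis, 180 deg anticlockwise from the crank. It turns with the disc
- pad3 (a point): Centre of the upper face of a round dark pad, 76 mm across, with a 5 mm orange edge around it, on the disc; it stands 4 mm above the disc (64 mm above the bench), 60 mm from the axis, 300 deg anticlockwise from the crank. It turns with the disc
- caliper: Bystander, to be left alone: a grey and steel digital caliper lying flat, 150 mm long, 11 mm high; origin under its middle
- ref_sphere: Bystander, to be left alone: a white 38 mm ball on a stem and a dark 70 mm foot, 109 mm high; origin under its foot
- rib_stand: Bystander, to be left alone: a dark three-ribbed cast stand with a round 120 mm top, 101 mm high; origin under its middle
- gauge_block: Bystander, to be left alone: a bright steel block 75 x 50 x 25 mm; origin under its middle
- mouse: Bystander, to be left alone: a round black computer mouse, 64 mm across, 33 mm high; origin under its middle
- driver: Bystander, to be left alone: a screwdriver lying flat, 200 mm long; origin under it
- cup: Bystander, to be left alone: a white mug, 80 mm across, 95 mm high; origin under its middle
There are look-alikes about, which are no part of the job. What is meant by the hub_alu is not purple or turquoise, and is the smaller of those in its own colour.

How it is judged:
By the outcome, as a careful person would: the job done as asked, in the order asked, and still so for the second after the job is handed in, with the robot touching nothing.
Of hub_alu, hub_brass, hub_dark, hub_copper only 2 to 3 are there at a start; the rules pass over those that are not, and their reading is None.
At some moment in a run one of hub_alu, hub_brass, hub_dark, hub_copper may be knocked a few centimetres aside while the robot is not near it.
It also fails if it takes over 210 s, if anything falls off the work surface, if the arm or the gripper's body presses on something with over 40 N, if the wrist force passes 120 N, or if a joint passes its speed limit or range.

## Working session

There is one attempt and no reset: what is moved stays moved. The work goes in short steps, Python scripts to look and compute and a tool call to move; the robot and the scene stay as the last step left them, time stands still between calls to the robot, and variables do not carry over. Pictures are saved under pics/ and viewed, at most 14 in all, crops included, and the job is handed in when it is done.

Besides the shell and the picture viewer there is one more tool, called after "Request:" by a JSON object that holds its "op" and its "data", one argument or row to a line. arm_command: Moves the arm, as the interface text tells. Its arguments: {"type":"object","properties":{"deltas":{"type":"array"}},"required":["deltas"]}

```bash
mkdir -p pics; ls; cat > h.py <<'E'
import numpy as np, cv2
from station import sense, capture, finish_job, tip_reach
def cam(n,save=None):
    c=capture(n)
    if save: cv2.imwrite('pics/'+save,c['pixels'])
    return c
def ray(c,u,v):
    f=210/np.tan(np.radians(c['fovy'])/2)
    R=cv2.Rodrigues(np.array(c['rvec'],float))[0]; t=np.array(c['tvec'],float).ravel()
    d=R.T@np.array([(u-c['cx'])/f,(v-c['cy'])/f,1]); return -R.T@t,d
def at(c,u,v,z):
    o,d=ray(c,u,v); return np.round((o+d*(z-o[2])/d[2])[:2],4)
def proj(c,p):
    f=210/np.tan(np.radians(c['fovy'])/2)
    R=cv2.Rodrigues(np.array(c['rvec'],float))[0]; q=R@np.array(p,float)+np.array(c['tvec'],float).ravel()
    return np.round([c['cx']+f*q[0]/q[2],c['cy']+f*q[1]/q[2]],1)
def togo(x,y,z,yaw=None):
    """shift in tool axes, cm, from measured pose"""
    s=sense(); R=np.array(s['ee_rot']); d=np.array([x,y,z])-np.array(s['tcp_pos'])
    return np.round(R.T@d*100,2)
E
python3 - <<'E'
from h import *
import pickle
s=sense(); print({k:np.round(v,3).tolist() for k,v in s.items()}, tip_reach)
d={}
for n in('top','side','wrist'):
    d[n]=cam(n,n+'0.png'); print(n,d[n]['fovy'],d[n]['cx'],d[n]['cy'],np.round(ray(d[n],280,210),3))
pickle.dump(d,open('c0.pkl','wb'))
for n in('top','side'):
    cv2.imwrite(f'pics/{n}0b.png',cv2.resize(d[n]['pixels'],(800,600),interpolation=cv2.INTER_CUBIC))
E
```

```text
pics
{'time_s': 0.0, 'joints': [80.593, 22.091, 0.379, -0.028, -68.411, -14.817], 'joint_velocities': [-0.009, 0.044, -0.029, -0.046, -0.051, 0.059], 'effort': [0.001, -39.066, 18.741, 4.22, 0.011, -0.0], 'tcp_pos': [0.256, 0.569, 0.24], 'ee_rot': [[0.912, -0.41, -0.001], [-0.41, -0.912, -0.002], [0.0, 0.002, -1.0]], 'wrist_force': [0.248, -0.578, 0.047], 'moment': [0.001, -0.028, -0.031], 'gripper_force': 0.0, 'gripper_width': 1.004} 0.019
top 52.80281692929838 278.730058534016 210.8821947492173 [[ 0.325  0.077  1.224]
 [ 0.173 -0.007 -0.985]]
side 43.147157283190225 274.15248896063866 209.80168505507666 [[ 0.426 -1.182  1.06 ]
 [ 0.052  0.795 -0.605]]
wrist 63.93385029106916 281.8945291782958 204.23295211064394 [[ 0.318  0.54   0.385]
 [-0.248  0.117 -0.962]]
```

View pics/top0b.png

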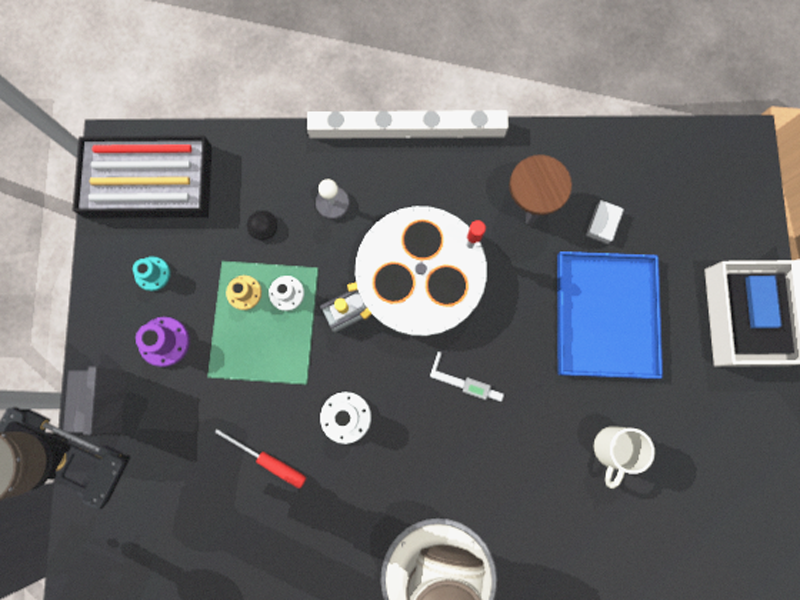

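View pics/side0b.png

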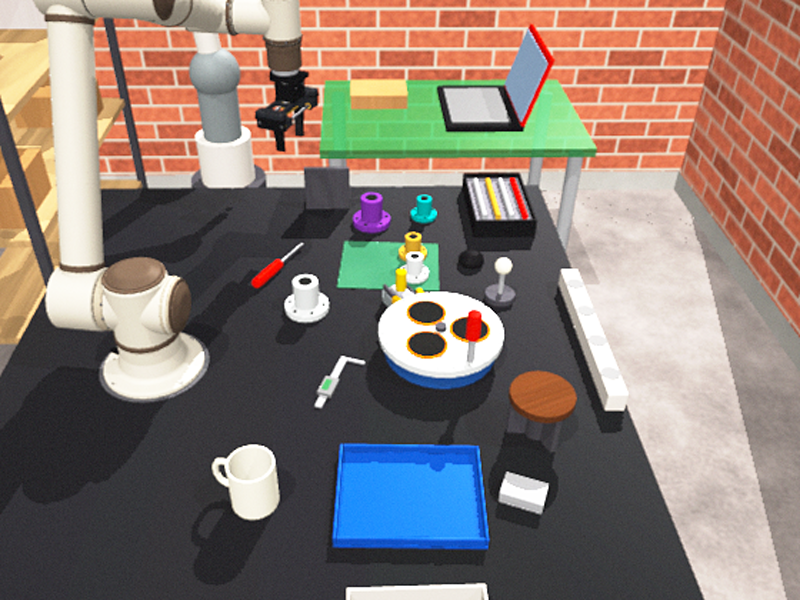

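Candidates (800x600 top picture): brass hub (243,292), silver small hub on mat (286,292). Look-alikes: large silver (345,418), purple (162,341), turquoise (151,273). Only the two on the mat qualify. The close crop will check that choice.

```bash
python3 - <<'E'
from h import *
im=cv2.imread('pics/top0.png')
c=im[135:285,145:345]; cv2.imwrite('pics/crop1.png',cv2.resize(c,None,fx=4,fy=4,interpolation=cv2.INTER_CUBIC))
E
```

```text
(no output)
```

View pics/crop1.png

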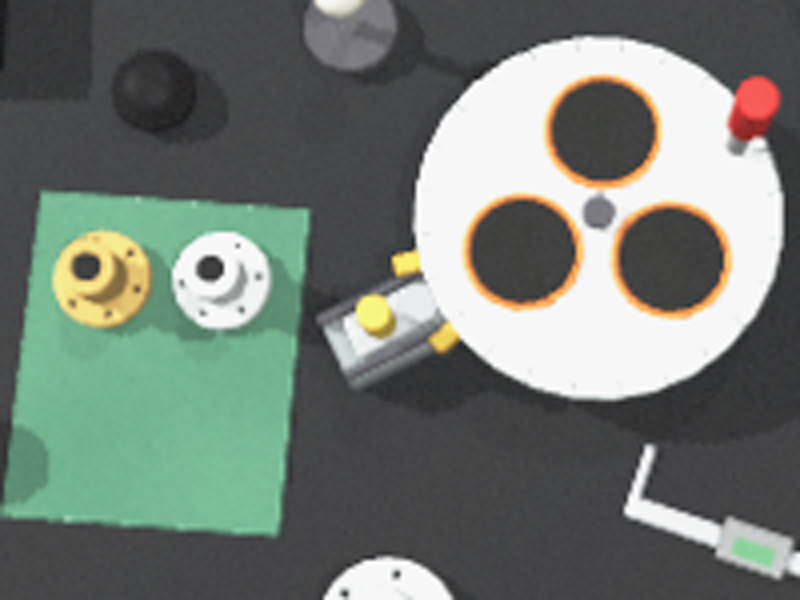

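The crop shows the brass hub at (101,279) and the silver at (221,280). The pads are at (603,131), (523,252) and (671,260), the disc at (599,218), the crank top at (758,92) and the lock grip top at (375,310).

```bash
python3 - <<'E'
from h import *
import pickle
c=pickle.load(open('c0.pkl','rb'))['top']
def A(n,u,v,z): p=at(c,145+(u-1.5)/4,135+(v-1.5)/4,z); print(n,p); return p
A('brass',101,279,.013);A('alu',221,280,.013)
P=[A('p',*q,.064) for q in((603,131),(523,252),(671,260))]
ax=A('axis',599,218,.060); print('padmean',np.mean(P,0))
ax=np.mean(P,0)
for p in P: print(np.linalg.norm(p-ax),np.degrees(np.arctan2(*(p-ax)[::-1])))
for n,p in(('crank',A('crank',758,92,.178)),('lock',A('lock',375,307,.099))):
    print(np.linalg.norm(p-ax),np.degrees(np.arctan2(*(p-ax)[::-1])))
for n,u,v in(('tray tl',559,253),('tr',658,256),('bl',558,376),('br',661,377)): print(n,at(c,u/1.4286,v/1.4286,.024))
for n,u,v,z in(('sphere',328,190,.09),('mouse',262,224,.02),('cup',625,445,.095),('rib',541,184,.1),('gauge',605,220,.025),('cal1',437,355,.01),('cal2',502,396,.01),('big',345,418,.02)): print(n,at(c,u/1.4286,v/1.4286,z))
E
```

```text
brass [0.557  0.3888]
alu [0.5556 0.3015]
p [0.6514 0.024 ]
p [0.5643 0.0813]
p [ 0.5578 -0.0222]
axis [0.5891 0.0276]
padmean [0.59116667 0.0277    ]
0.06034686772687086 -3.5151357225684996
0.05995646568784532 116.62203353473367
0.06002786390039582 -123.76948562013838
crank [ 0.6445 -0.0707]
lock [0.5199 0.1813]
0.11192410126708388 -61.54206724377474
0.16932778206123697 114.89015421582374
tray tl [ 0.6312 -0.2578]
tr [ 0.6234 -0.4601]
bl [ 0.3813 -0.2424]
br [ 0.3777 -0.446 ]
sphere [0.7452 0.2086]
mouse [0.6984 0.3523]
cup [ 0.252  -0.3391]
rib [ 0.7509 -0.2088]
gauge [ 0.7004 -0.3563]
cal1 [ 0.4257 -0.0051]
cal2 [ 0.3433 -0.1327]
big [0.3031 0.178 ]
```

```bash
python3 -c "
from h import *
print(togo(.5556,.3015,.2))"
```

```text
[38.3  12.16  4.1 ]
```

Request:
{"op": "arm_command", "data": {
  "deltas": [
    [0,0,0.12,4,1.3,0,-1],
    [0,0,0.24,8,2.5,0,-1],
    [0,0,0.36,12,3.8,0,-1],
    [0,0,0.48,16,5.1,1,-1],
    [0,0,0.6,20,6.4,1,-1],
    [0,0,0.72,24,7.6,2,-1],
    [0,0,0.84,28,8.9,3,-1],
    [0,0,0.96,32,10.2,4,-1]
  ]
}}

```text
time_s: 0.82
tcp_pos: [0.5024, 0.3487, 0.2028]
ee_rot: [[0.181, -0.983, 0.0], [-0.983, -0.181, 0.0], [-0.0, -0.0, -1.0]]
wrist_force: [-0.7, 0.6, 0.4]
gripper_width: 1.001
gripper_force: 0.0
```

```bash
cat >> h.py <<'E'
def st(*T):
    s=sense(); R=np.array(s['ee_rot']); print('t',s['time_s'],'tcp',np.round(s['tcp_pos'],4),'xang',np.round(np.degrees(np.arctan2(R[1,0],R[0,0])),1),'z',np.round(R[:,2],3),'F',np.round(s['wrist_force'],1),'w',round(s['gripper_width'],3),'gf',round(s['gripper_force'],1))
    for t in T: print(t,togo(*t))
E
python3 -c "
from h import *
st((.5556,.3015,.2))"
```

```text
t 0.8167 tcp [0.5024 0.3487 0.2028] xang -79.6 z [ 0.  0. -1.] F [-0.7  0.6  0.4] w 1.001 gf 0.0
(0.5556, 0.3015, 0.2) [ 5.61 -4.38  0.28]
```

Request:
{"op": "arm_command", "data": {
  "deltas": [
    [0,0,0.1,2.8,-2.2,0,-1],
    [0,0,0.18,5.6,-4.4,0,-1],
    [0,0,0.18,5.6,-4.4,0.3,-1],
    [0,0,0.18,5.6,-4.4,0.3,-1]
  ]
}}

```text
time_s: 1.15
tcp_pos: [0.5557, 0.3016, 0.1988]
ee_rot: [[0.005, -1.0, -0.002], [-1.0, -0.005, -0.001], [0.001, 0.002, -1.0]]
wrist_force: [-0.2, 0.7, -0.2]
gripper_width: 1.002
gripper_force: 0.0
```

```bash
python3 -c "
from h import *
import pickle
c=cam('wrist','w1.png');pickle.dump(c,open('cw1.pkl','wb'))
print(proj(c,(.5556,.3015,.058)),proj(c,(.557,.3888,.058)))
st((.5556,.3015,.039))"
```

```text
[279.7 198.1] [278.  288.3]
t 1.2 tcp [0.5549 0.3027 0.1992] xang -89.6 z [-0.002 -0.001 -1.   ] F [ 0.1  0.9 -0.2] w 1.002 gf 0.0
(0.5556, 0.3015, 0.039) [ 0.11 -0.09 16.02]
```

View pics/w1.png

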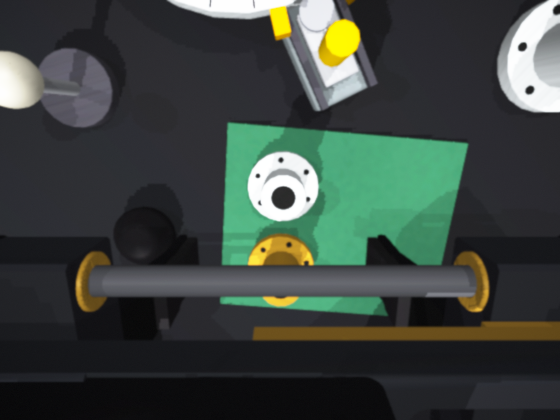

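The wrist picture shows the silver hub's neck top at (283,198), about 3 px from the prediction. The lock pin top is at (343,38) and its base lies near (333,62).

```bash
python3 -c "
from h import *
import pickle
c=pickle.load(open('cw1.pkl','rb'))
p=at(c,283,198,.058);print(p, at(c,283,186,.015),'lock',at(c,343,38,.099))
st((*p,.14),(*p,.040))"
```

```text
[0.5527 0.3014] [0.5526 0.2997] lock [0.5138 0.1818]
t 1.2 tcp [0.5549 0.3027 0.1992] xang -89.6 z [-0.002 -0.001 -1.   ] F [ 0.1  0.9 -0.2] w 1.002 gf 0.0
(np.float64(0.5527), np.float64(0.3014), 0.14) [0.12 0.21 5.92]
(np.float64(0.5527), np.float64(0.3014), 0.04) [ 0.11  0.2  15.92]
```

Request:
{"op": "arm_command", "data": {
  "deltas": [
    [0,0,0,0.1,0.15,4,-1],
    [0,0,0,0.1,0.15,8,-1],
    [0,0,0,0.1,0.15,11,-1],
    [0,0,0,0.1,0.15,13.5,-1],
    [0,0,0,0.1,0.15,15,-1],
    [0,0,0,0.1,0.15,15.9,-1],
    [0,0,0,0.1,0.15,15.9,-1],
    [0,0,0,0.1,0.15,15.9,0]
  ]
}}

```text
time_s: 1.87
tcp_pos: [0.5533, 0.3035, 0.0417]
ee_rot: [[0.01, -1.0, 0.001], [-1.0, -0.01, 0.0], [-0.0, -0.001, -1.0]]
wrist_force: [-0.1, 0.4, -0.2]
gripper_width: 0.973
gripper_force: 0.0
```

Request:
{"op": "arm_command", "data": {
  "deltas": [
    [0,0,0,0,0,0,0.3],
    [0,0,0,0,0,0,0.6],
    [0,0,0,0,0,0,1],
    [0,0,0,0,0,0,1],
    [0,0,0,0,0,0,1],
    [0,0,0,0,0,0,1]
  ]
}}

```text
time_s: 2.37
tcp_pos: [0.5536, 0.3024, 0.0415]
ee_rot: [[0.008, -1.0, 0.0], [-1.0, -0.008, 0.0], [-0.0, -0.0, -1.0]]
wrist_force: [0.3, 0.5, -0.4]
gripper_width: 0.56
gripper_force: 0.0
```

```bash
python3 -c "
from h import *
st((.5643,.0813,.2),(.5643,.0813,.11))"
```

```text
t 2.3667 tcp [0.5536 0.3024 0.0415] xang -89.5 z [ 0.  0. -1.] F [ 0.3  0.5 -0.4] w 0.56 gf 0.0
(0.5643, 0.0813, 0.2) [ 22.12  -0.9  -15.85]
(0.5643, 0.0813, 0.11) [22.12 -0.9  -6.85]
```

Request:
{"op": "arm_command", "data": {
  "deltas": [
    [0,0,0,0,0,0,1],
    [0,0,0,0,0,0,1],
    [0,0,0,0,0,0,1],
    [0,0,0,0,0,0,1],
    [0,0,0,0,0,-2,1],
    [0,0,0,0,0,-5,1],
    [0,0,0,0,0,-8,1]
  ]
}}

```text
time_s: 2.95
tcp_pos: [0.552, 0.3014, 0.1197]
ee_rot: [[0.007, -1.0, -0.005], [-1.0, -0.007, -0.003], [0.003, 0.005, -1.0]]
wrist_force: [1.0, 0.1, -3.7]
gripper_width: 0.45
gripper_force: 30.0
```

Request:
{"op": "arm_command", "data": {
  "deltas": [
    [0,0,0,1.5,0,-2,1],
    [0,0,0,5,-0.3,-4,1],
    [0,0,0,9,-0.6,-4.8,1],
    [0,0,0,13,-0.9,-4.8,1],
    [0,0,0,17,-1,-4.8,1],
    [0,0,0,20.5,-1.1,-4.8,1],
    [0,0,0,22,-1.1,-4.8,1],
    [0,0,0,22,-1.1,-4.8,1]
  ]
}}

```text
time_s: 3.62
tcp_pos: [0.5649, 0.0792, 0.1682]
ee_rot: [[0.003, -1.0, -0.003], [-1.0, -0.003, -0.001], [0.001, 0.003, -1.0]]
wrist_force: [0.5, 0.9, -3.5]
gripper_width: 0.452
gripper_force: 30.0
```

```bash
python3 -c "
from h import *
st((.5643,.0813,.1035))
c=cam('side','s1.png'); im=c['pixels']; p=proj(c,(.56,.08,.1)).astype(int)
cv2.imwrite('pics/s1c.png',cv2.resize(im[p[1]-80:p[1]+70,p[0]-100:p[0]+100],None,fx=4,fy=4,interpolation=cv2.INTER_CUBIC))"
```

```text
t 3.6167 tcp [0.5649 0.0792 0.1682] xang -89.8 z [-0.003 -0.001 -1.   ] F [ 0.5  0.9 -3.5] w 0.452 gf 30.0
(0.5643, 0.0813, 0.1035) [-0.22  0.04  6.47]
```

View pics/s1c.png

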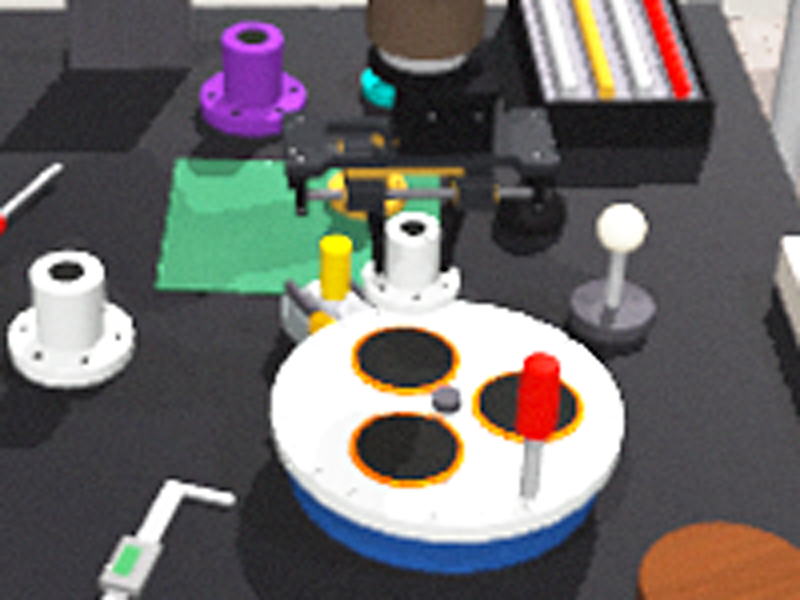

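The silver hub hangs upright in the jaws at (412,260), above pad2 at (405,358). Lowering it.

Request:
{"op": "arm_command", "data": {
  "deltas": [
    [0,0,0,-0.1,0,2,1],
    [0,0,0,-0.2,0,4,1],
    [0,0,0,-0.2,0,5.5,1],
    [0,0,0,-0.2,0,6.2,1],
    [0,0,0,-0.2,0,6.5,1],
    [0,0,0,-0.2,0,6.6,1],
    [0,0,0,-0.2,0,6.6,1]
  ]
}}

```text
time_s: 4.25
tcp_pos: [0.5668, 0.0853, 0.1037]
ee_rot: [[0.009, -1.0, 0.001], [-1.0, -0.009, 0.0], [-0.0, -0.001, -1.0]]
wrist_force: [0.3, 0.9, -2.7]
gripper_width: 0.452
gripper_force: 30.0
```

Request:
{"op": "arm_command", "data": {
  "deltas": [
    [0,0,0,0,0,0.1,1],
    [0,0,0,0,0,0.2,1],
    [0,0,0,0,0,0.2,1]
  ]
}}

```text
time_s: 4.5
tcp_pos: [0.567, 0.085, 0.1023]
ee_rot: [[0.008, -1.0, 0.002], [-1.0, -0.008, 0.001], [-0.001, -0.002, -1.0]]
wrist_force: [0.3, -0.6, 0.2]
gripper_width: 0.453
gripper_force: 30.0
```

Request:
{"op": "arm_command", "data": {
  "deltas": [
    [0,0,0,0,0,-0.6,1],
    [0,0,0,0.35,0.25,-0.6,1],
    [0,0,0,0.35,0.25,-0.6,1],
    [0,0,0,0.35,0.25,-0.6,1],
    [0,0,0,0.35,0.25,-0.6,1],
    [0,0,0,0.35,0.25,-0.6,1]
  ]
}}

```text
time_s: 5.0
tcp_pos: [0.5636, 0.0809, 0.107]
ee_rot: [[0.008, -1.0, -0.0], [-1.0, -0.008, -0.0], [0.0, 0.0, -1.0]]
wrist_force: [0.0, 1.0, -2.8]
gripper_width: 0.45
gripper_force: 30.0
```

```bash
python3 -c "
from h import *
st((.5643,.0813,.102))
cs=[]
for n in('top','wrist','side'): cs.append(cam(n)); print(n, proj(cs[-1],(.5643,.0813,.064)))
a=cs[0]['pixels'];p=proj(cs[0],(.5643,.0813,.064)).astype(int);a=a[p[1]-50:p[1]+50,p[0]-50:p[0]+50]
b=cs[2]['pixels'];q=proj(cs[2],(.5643,.0813,.064)).astype(int);b=b[q[1]-50:q[1]+50,q[0]-50:q[0]+50]
cv2.imwrite('pics/m2.png',np.hstack([cv2.resize(i,(400,400),interpolation=cv2.INTER_CUBIC) for i in(a,b)])); print(p,q)
"
```

```text
t 5.0 tcp [0.5636 0.0809 0.107 ] xang -89.6 z [-0. -0. -1.] F [ 0.   1.  -2.8] w 0.45 gf 30.0
(0.5643, 0.0813, 0.102) [-0.04 -0.07  0.5 ]
top [275.4 197.6]
wrist [277.9 238.4]
side [297.9 218.7]
[275 197] [297 218]
```

View pics/m2.png

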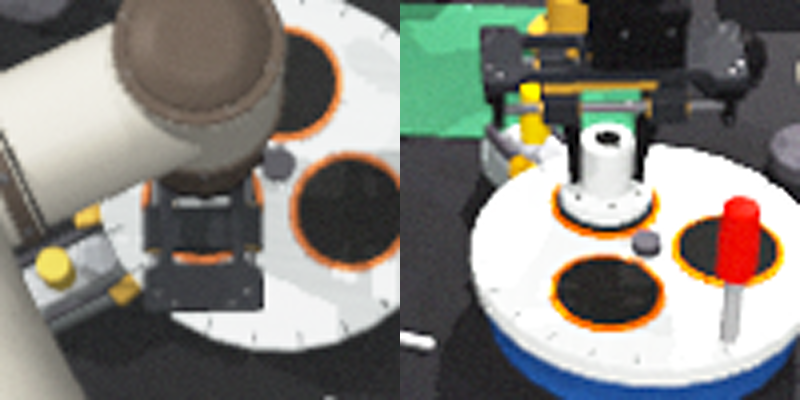

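The side view shows the hub at (605,205) centred over the pad's orange ring and about 4 mm above it. Setting it down and opening partly.

Request:
{"op": "arm_command", "data": {
  "deltas": [
    [0,0,0,-0.05,-0.05,0.2,1],
    [0,0,0,-0.05,-0.05,0.4,1],
    [0,0,0,-0.05,-0.05,0.5,1],
    [0,0,0,-0.05,-0.05,0.5,1],
    [0,0,0,-0.05,-0.05,0.5,-0.3],
    [0,0,0,-0.05,-0.05,0.5,-0.3],
    [0,0,0,-0.05,-0.05,0.5,-0.3],
    [0,0,0,-0.05,-0.05,0.5,-0.3]
  ]
}}

```text
time_s: 5.82
tcp_pos: [0.5646, 0.0816, 0.1025]
ee_rot: [[0.008, -1.0, 0.001], [-1.0, -0.008, 0.0], [-0.0, -0.001, -1.0]]
wrist_force: [0.1, -0.0, 0.2]
gripper_width: 0.625
gripper_force: 0.0
```

Request:
{"op": "arm_command", "data": {
  "deltas": [
    [0,0,0,0,0,0,-0.3],
    [0,0,0,0,0,-2,-0.3],
    [0,0,0,0,0,-5,-0.5],
    [0,0,0,0,0,-9,-1],
    [0,0,0,-2,0,-10,-1],
    [0,0,0,-6,0,-10,-1],
    [0,0,0,-10,0,-10,-1],
    [0,0,0,-14,0,-10,-1]
  ]
}}

```text
time_s: 6.48
tcp_pos: [0.5631, 0.2227, 0.2031]
ee_rot: [[0.007, -1.0, 0.001], [-1.0, -0.007, 0.001], [-0.001, -0.001, -1.0]]
wrist_force: [1.0, 1.3, 0.6]
gripper_width: 0.972
gripper_force: 0.0
```

```bash
python3 -c "
from h import *
st((.557,.3888,.2))
"
```

```text
t 6.4833 tcp [0.5631 0.2227 0.2031] xang -89.6 z [ 0.001  0.001 -1.   ] F [1.  1.3 0.6] w 0.972 gf 0.0
(0.557, 0.3888, 0.2) [-16.61   0.5    0.33]
```

Request:
{"op": "arm_command", "data": {
  "deltas": [
    [0,0,0,-4,0.2,0,-1],
    [0,0,0,-8,0.4,0.3,-1],
    [0,0,0,-12,0.6,0.3,-1],
    [0,0,0,-15,0.6,0.3,-1],
    [0,0,0,-16.6,0.6,0.3,-1],
    [0,0,0,-16.6,0.6,0.3,-1],
    [0,0,0,-16.6,0.6,0.3,-1]
  ]
}}

```text
time_s: 7.07
tcp_pos: [0.5554, 0.3882, 0.1985]
ee_rot: [[0.009, -1.0, -0.001], [-1.0, -0.009, -0.001], [0.001, 0.001, -1.0]]
wrist_force: [-0.1, -1.1, 0.2]
gripper_width: 0.998
gripper_force: 0.0
```

```bash
python3 -c "
from h import *
st((.557,.3888,.04))
c=cam('wrist');print(proj(c,(.557,.3888,.058)))
t=cam('top');a=t['pixels'][125:275,160:360]
cv2.imwrite('pics/m3.png',np.hstack([cv2.resize(c['pixels'][90:390,130:430],(400,400)),cv2.resize(t['pixels'][130:260,220:350],(400,400),interpolation=cv2.INTER_CUBIC)]))
import pickle;pickle.dump((c,t),open('m3.pkl','wb'))
"
```

```text
t 7.0667 tcp [0.5554 0.3882 0.1985] xang -89.5 z [-0.001 -0.001 -1.   ] F [-0.1 -1.1  0.2] w 0.998 gf 0.0
(0.557, 0.3888, 0.04) [-0.07 -0.17 15.85]
[278.  198.8]
```

View pics/m3.png

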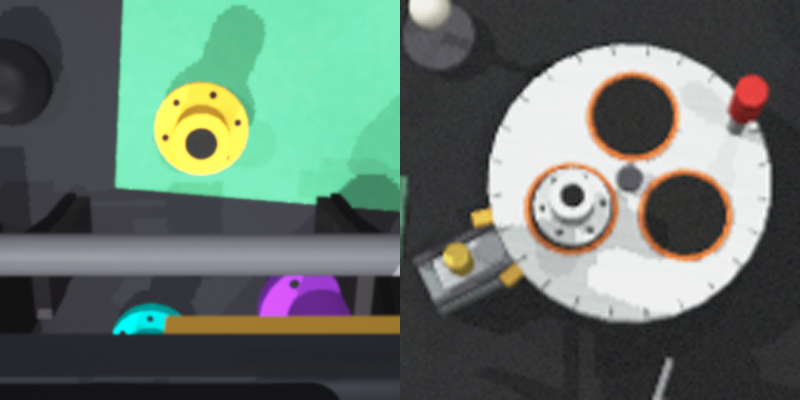

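The silver hub stands centred on pad2 at (571,207). The brass neck top is at full-frame (281,197), near the predicted (278,199).

Request:
{"op": "arm_command", "data": {
  "deltas": [
    [0,0,0,-0.1,0,4,-1],
    [0,0,0,-0.1,0,8,-1],
    [0,0,0,-0.1,0,11,-1],
    [0,0,0,-0.1,0,13.5,-1],
    [0,0,0,-0.1,0,15,-1],
    [0,0,0,-0.1,0,15.8,-1],
    [0,0,0,-0.1,0,15.8,-0.3],
    [0,0,0,-0.1,0,15.8,0.2]
  ]
}}

```text
time_s: 7.83
tcp_pos: [0.5565, 0.3881, 0.042]
ee_rot: [[0.007, -1.0, 0.001], [-1.0, -0.007, 0.0], [-0.0, -0.001, -1.0]]
wrist_force: [0.9, 0.1, 0.0]
gripper_width: 0.918
gripper_force: 0.0
```

Request:
{"op": "arm_command", "data": {
  "deltas": [
    [0,0,0,0,0,0,0.3],
    [0,0,0,0,0,0,0.6],
    [0,0,0,0,0,0,1],
    [0,0,0,0,0,0,1],
    [0,0,0,0,0,0,1],
    [0,0,0,0,0,0,1],
    [0,0,0,0,0,0,1],
    [0,0,0,0,0,0,1]
  ]
}}

```text
time_s: 8.5
tcp_pos: [0.5559, 0.3887, 0.0415]
ee_rot: [[0.008, -1.0, 0.0], [-1.0, -0.008, 0.0], [-0.0, -0.0, -1.0]]
wrist_force: [-0.8, 0.4, 0.7]
gripper_width: 0.453
gripper_force: 30.0
```

Request:
{"op": "arm_command", "data": {
  "deltas": [
    [0,0,0,0,0,0,1],
    [0,0,0,0,0,-2,1],
    [0,0,0,0,0,-5,1],
    [0,0,0,0,0,-8,1],
    [0,0,0,0,0,-11,1],
    [0,0,0,0,0,-13.5,1],
    [0,0,0,0,0,-14,1]
  ]
}}

```text
time_s: 9.08
tcp_pos: [0.5572, 0.3897, 0.1856]
ee_rot: [[0.009, -1.0, 0.006], [-1.0, -0.009, 0.005], [-0.005, -0.006, -1.0]]
wrist_force: [1.1, 1.0, -2.8]
gripper_width: 0.449
gripper_force: 30.0
```

```bash
python3 -c "
from h import *
st((.6514,.024,.18))
"
```

```text
t 9.0833 tcp [0.5572 0.3897 0.1856] xang -89.5 z [ 0.006  0.005 -1.   ] F [ 1.1  1.  -2.8] w 0.449 gf 30.0
(0.6514, 0.024, 0.18) [36.65 -9.11  0.43]
```

Request:
{"op": "arm_command", "data": {
  "deltas": [
    [0,0,0,2,-0.5,0,1],
    [0,0,0,6,-1.5,0,1],
    [0,0,0,10,-2.5,0,1],
    [0,0,0,14,-3.5,0,1],
    [0,0,0,18,-4.5,0,1],
    [0,0,0,22,-5.5,0,1],
    [0,0,0,26,-6.5,0,1],
    [0,0,0,30,-7.5,0,1]
  ]
}}

```text
time_s: 9.75
tcp_pos: [0.6318, 0.087, 0.1783]
ee_rot: [[0.008, -1.0, -0.005], [-1.0, -0.008, -0.001], [0.001, 0.005, -1.0]]
wrist_force: [0.9, 0.3, -3.8]
gripper_width: 0.454
gripper_force: 30.0
```

Request:
{"op": "arm_command", "data": {
  "deltas": [
    [0,0,0,3,-0.7,0,1],
    [0,0,0,5.5,-1.3,0,1],
    [0,0,0,6.6,-1.6,0,1],
    [0,0,0,6.6,-1.6,2,1],
    [0,0,0,6.6,-1.6,4,1],
    [0,0,0,6.6,-1.6,6,1],
    [0,0,0,6.6,-1.6,7,1],
    [0,0,0,6.6,-1.6,7,1]
  ]
}}

```text
time_s: 10.42
tcp_pos: [0.6467, 0.0231, 0.1063]
ee_rot: [[0.007, -1.0, -0.009], [-1.0, -0.007, -0.001], [0.001, 0.009, -1.0]]
wrist_force: [-0.6, -0.5, -5.1]
gripper_width: 0.447
gripper_force: 30.0
```

Request:
{"op": "arm_command", "data": {
  "deltas": [
    [0,0,0,0,0,0,1],
    [0,0,0,0,0,0,1]
  ]
}}

```text
time_s: 10.58
tcp_pos: [0.6505, 0.0237, 0.1121]
ee_rot: [[0.009, -1.0, 0.002], [-1.0, -0.009, 0.0], [-0.0, -0.002, -1.0]]
wrist_force: [-0.1, 0.3, -3.0]
gripper_width: 0.45
gripper_force: 30.0
```

```bash
python3 -c "
from h import *
st((.6514,.024,.102))
"
```

```text
t 10.5833 tcp [0.6505 0.0237 0.1121] xang -89.5 z [ 0.002  0.    -1.   ] F [-0.1  0.3 -3. ] w 0.45 gf 30.0
(0.6514, 0.024, 0.102) [-0.03 -0.09  1.01]
```

Request:
{"op": "arm_command", "data": {
  "deltas": [
    [0,0,0,0,-0.05,0.4,1],
    [0,0,0,0,-0.05,0.8,1],
    [0,0,0,0,-0.05,0.95,1],
    [0,0,0,0,-0.05,1.0,1],
    [0,0,0,0,-0.05,1.0,1],
    [0,0,0,0,-0.05,1.0,1]
  ]
}}

```text
time_s: 11.08
tcp_pos: [0.6504, 0.0235, 0.1024]
ee_rot: [[0.008, -1.0, 0.001], [-1.0, -0.008, 0.0], [-0.0, -0.001, -1.0]]
wrist_force: [-3.8, 1.4, 4.4]
gripper_width: 0.454
gripper_force: 30.0
```

Request:
{"op": "arm_command", "data": {
  "deltas": [
    [0,0,0,0,0,0,-0.3],
    [0,0,0,0,0,0,-0.3],
    [0,0,0,0,0,0,-0.3],
    [0,0,0,0,0,0,-0.3],
    [0,0,0,0,0,-2,-0.3],
    [0,0,0,0,0,-5,-0.3],
    [0,0,0,0,0,-9,-0.3],
    [0,0,0,0,0,-9,-0.3]
  ]
}}

```text
time_s: 11.75
tcp_pos: [0.6549, 0.0233, 0.2002]
ee_rot: [[0.01, -1.0, 0.016], [-1.0, -0.01, 0.001], [-0.0, -0.016, -1.0]]
wrist_force: [1.6, -0.3, 1.9]
gripper_width: 0.648
gripper_force: 0.0
```

```bash
python3 -c "
from h import *
st((.518,.182,.16))
"
```

```text
t 11.75 tcp [0.6549 0.0233 0.2002] xang -89.4 z [ 0.016  0.001 -1.   ] F [ 1.6 -0.3  1.9] w 0.648 gf 0.0
(0.518, 0.182, 0.16) [-16.01  13.6    3.8 ]
```

Request:
{"op": "arm_command", "data": {
  "deltas": [
    [0,0,0,-2.7,2.2,0,-0.5],
    [0,0,0,-5.4,4.5,0,-0.5],
    [0,0,0,-8,6.8,0,-0.5],
    [0,0,0,-10.7,9.1,0,-0.5],
    [0,0,0,-13.4,11.4,0,-0.5],
    [0,0,0,-16,13.8,0,-0.5],
    [0,0,0,-16,13.8,1,-0.5],
    [0,0,0,-16,13.8,1,-0.5]
  ]
}}

```text
time_s: 12.42
tcp_pos: [0.5094, 0.1831, 0.1802]
ee_rot: [[0.011, -1.0, -0.002], [-1.0, -0.011, -0.0], [0.0, 0.002, -1.0]]
wrist_force: [0.6, -0.5, 0.3]
gripper_width: 0.75
gripper_force: 0.0
```

Request:
{"op": "arm_command", "data": {
  "deltas": [
    [0,0,0,0,0,0,-0.5],
    [0,0,0,0,0,0,-0.5]
  ]
}}

```text
time_s: 12.58
tcp_pos: [0.5117, 0.1817, 0.1813]
ee_rot: [[0.007, -1.0, 0.0], [-1.0, -0.007, -0.0], [0.0, -0.0, -1.0]]
wrist_force: [-0.5, -0.3, 0.1]
gripper_width: 0.75
gripper_force: 0.0
```

```bash
python3 -c "
from h import *
st((.518,.182,.085))
c=cam('wrist');print(proj(c,(.518,.182,.099)))
t=cam('top')
cv2.imwrite('pics/m4.png',np.hstack([cv2.resize(c['pixels'][60:360,130:430],(400,400)),cv2.resize(t['pixels'][130:260,220:350],(400,400),interpolation=cv2.INTER_CUBIC)]))
import pickle;pickle.dump((c,t),open('m4.pkl','wb'))
"
```

```text
t 12.5833 tcp [0.5117 0.1817 0.1813] xang -89.6 z [ 0. -0. -1.] F [-0.5 -0.3  0.1] w 0.75 gf 0.0
(0.518, 0.182, 0.085) [-0.03 -0.63  9.63]
[270.6 218.5]
```

View pics/m4.png

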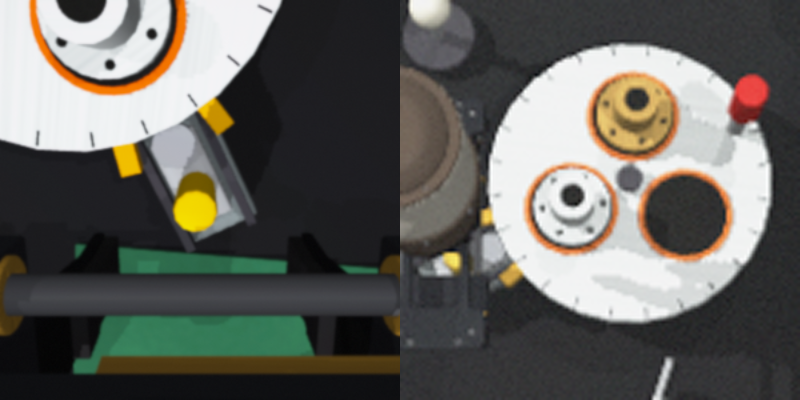

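The brass hub is centred on pad1 and the silver on pad2. The lock pin top is at full-frame (277,218). Descending on the pin and gripping it.

Request:
{"op": "arm_command", "data": {
  "deltas": [
    [0,0,0,0,-0.4,3,-0.5],
    [0,0,0,0,-0.4,6,-0.5],
    [0,0,0,0,-0.4,8,-0.5],
    [0,0,0,0,-0.4,9.2,-0.5],
    [0,0,0,0,-0.4,9.6,-0.5],
    [0,0,0,0,-0.4,9.6,0],
    [0,0,0,0,-0.4,9.6,0.3],
    [0,0,0,0,-0.4,9.6,0.5]
  ]
}}

```text
time_s: 13.35
tcp_pos: [0.5159, 0.1824, 0.0864]
ee_rot: [[0.008, -1.0, 0.002], [-1.0, -0.008, 0.001], [-0.001, -0.002, -1.0]]
wrist_force: [0.5, 0.8, 0.8]
gripper_width: 0.6
gripper_force: 0.0
```

Request:
{"op": "arm_command", "data": {
  "deltas": [
    [0,0,0,0,0,0,0.6],
    [0,0,0,0,0,0,0.8],
    [0,0,0,0,0,0,1],
    [0,0,0,0,0,0,1],
    [0,0,0,0,0,0,1],
    [0,0,0,0,0,0,1]
  ]
}}

```text
time_s: 13.85
tcp_pos: [0.5157, 0.1826, 0.0857]
ee_rot: [[0.008, -1.0, 0.002], [-1.0, -0.008, 0.001], [-0.001, -0.002, -1.0]]
wrist_force: [2.9, 0.6, 0.1]
gripper_width: 0.266
gripper_force: 30.0
```

Request:
{"op": "arm_command", "data": {
  "deltas": [
    [0,0,0,-0.36,0.17,0,1],
    [0,0,0,-0.9,0.42,0,1],
    [0,0,0,-1.45,0.68,0,1],
    [0,0,0,-2,0.93,0,1],
    [0,0,0,-2.5,1.17,0,1],
    [0,0,0,-2.9,1.35,0,1],
    [0,0,0,-3.17,1.48,0,1],
    [0,0,0,-3.17,1.48,0,1]
  ]
}}

```text
time_s: 14.52
tcp_pos: [0.5011, 0.2125, 0.0856]
ee_rot: [[0.01, -1.0, 0.002], [-1.0, -0.01, -0.003], [0.003, -0.002, -1.0]]
wrist_force: [9.2, -10.2, 1.1]
gripper_width: 0.262
gripper_force: 30.0
```

Request:
{"op": "arm_command", "data": {
  "deltas": [
    [0,0,0,0,0,0,1],
    [0,0,0,0,0,0,1]
  ]
}}

```text
time_s: 14.68
tcp_pos: [0.5011, 0.2125, 0.0856]
ee_rot: [[0.009, -1.0, 0.002], [-1.0, -0.009, -0.002], [0.002, -0.002, -1.0]]
wrist_force: [10.8, -9.1, 1.0]
gripper_width: 0.266
gripper_force: 30.0
```

Request:
{"op": "arm_command", "data": {
  "deltas": [
    [0,0,0,-0.15,-0.05,0,1],
    [0,0,0,-0.3,-0.05,0,1],
    [0,0,0,-0.3,-0.05,0,1]
  ]
}}

```text
time_s: 14.93
tcp_pos: [0.5011, 0.2128, 0.0855]
ee_rot: [[0.009, -1.0, -0.001], [-1.0, -0.009, -0.007], [0.007, 0.001, -1.0]]
wrist_force: [11.8, -17.4, 3.5]
gripper_width: 0.266
gripper_force: 30.0
```

The pin does not move further and the force rises, so it is at its stop. Releasing.

Request:
{"op": "arm_command", "data": {
  "deltas": [
    [0,0,0,0.25,-0.1,0,1],
    [0,0,0,0.25,-0.1,0,1],
    [0,0,0,0.25,-0.1,0,-0.3],
    [0,0,0,0.25,-0.1,0,-0.5],
    [0,0,0,0.25,-0.1,0,-0.5],
    [0,0,0,0.25,-0.1,-4,-0.5],
    [0,0,0,0.25,-0.1,-8,-0.5],
    [0,0,0,0.25,-0.1,-12,-0.5]
  ]
}}

```text
time_s: 15.6
tcp_pos: [0.4999, 0.2143, 0.2054]
ee_rot: [[0.009, -1.0, -0.004], [-1.0, -0.009, -0.002], [0.002, 0.004, -1.0]]
wrist_force: [1.6, 1.2, -0.0]
gripper_width: 0.637
gripper_force: 0.0
```

```bash
python3 -c "
from h import *
st((.640,-.0708,.23),(.640,-.0708,.15))
c=cam('top')
cv2.imwrite('pics/m5.png',cv2.resize(c['pixels'][105:255,200:400],(800,600),interpolation=cv2.INTER_CUBIC))
"
```

```text
t 15.6 tcp [0.4999 0.2143 0.2054] xang -89.5 z [-0.004 -0.002 -1.   ] F [ 1.6  1.2 -0. ] w 0.637 gf 0.0
(0.64, -0.0708, 0.23) [ 28.63 -13.75  -2.46]
(0.64, -0.0708, 0.15) [ 28.62 -13.79   5.54]
```

View pics/m5.png

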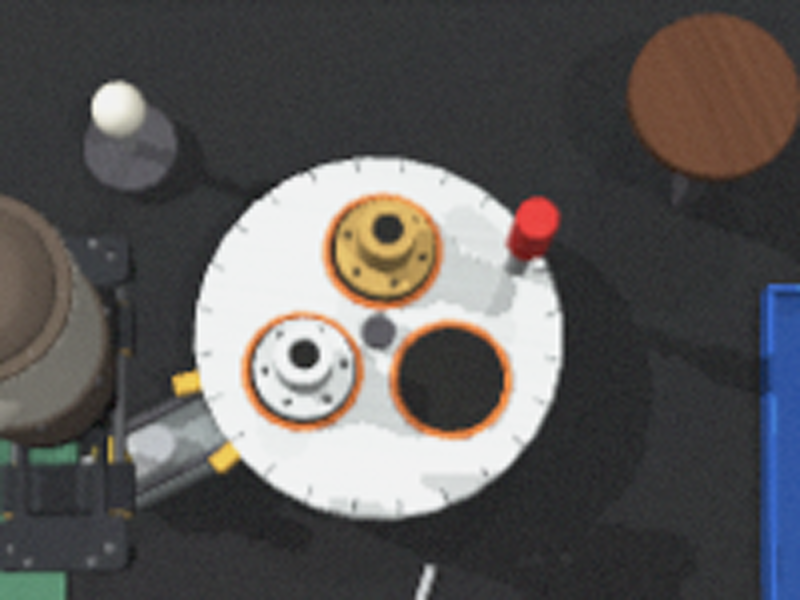

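Both hubs are centred on their pads and the bolt is withdrawn. The crank top is at (538,214). Moving to the crank.

Request:
{"op": "arm_command", "data": {
  "deltas": [
    [0,0,0,3.6,-1.7,-2,-0.5],
    [0,0,0,7.2,-3.4,-3.5,-0.5],
    [0,0,0,10.8,-5.1,-3.5,-0.5],
    [0,0,0,14.4,-6.9,-3.5,-0.5],
    [0,0,0,18,-8.6,-3.5,-0.5],
    [0,0,0,21.6,-10.4,-3.5,-0.5],
    [0,0,0,25.2,-12.1,-3.5,-0.5],
    [0,0,0,28.6,-13.8,-3.5,-0.5]
  ]
}}

```text
time_s: 16.32
tcp_pos: [0.6416, -0.0717, 0.2391]
ee_rot: [[0.008, -1.0, -0.002], [-1.0, -0.008, 0.001], [-0.001, 0.002, -1.0]]
wrist_force: [0.5, 0.3, 0.0]
gripper_width: 0.751
gripper_force: 0.0
```

Request:
{"op": "arm_command", "data": {
  "deltas": [
    [0,0,0,0,0,0,-0.5],
    [0,0,0,0,0,0,-0.5],
    [0,0,0,0,0,0,-0.5]
  ]
}}

```text
time_s: 16.57
tcp_pos: [0.641, -0.07, 0.2391]
ee_rot: [[0.008, -1.0, -0.002], [-1.0, -0.008, 0.001], [-0.001, 0.002, -1.0]]
wrist_force: [-0.4, 0.2, -0.4]
gripper_width: 0.743
gripper_force: 0.0
```

```bash
python3 -c "
from h import *
st((.641,-.0708,.152))
c=cam('wrist');print(proj(c,(.641,-.0705,.178)))
im=cv2.cvtColor(c['pixels'],cv2.COLOR_BGR2HSV)
m=cv2.inRange(im,(0,150,90),(6,255,255))|cv2.inRange(im,(174,150,90),(180,255,255))
n,l,s,ce=cv2.connectedComponentsWithStats(m)
for i in range(1,n):
  if s[i,4]>200: print(s[i],ce[i])
cv2.imwrite('pics/w6.png',c['pixels'])
import pickle;pickle.dump(c,open('w6.pkl','wb'))
"
```

```text
t 16.5667 tcp [ 0.641  -0.07    0.2391] xang -89.5 z [-0.002  0.001 -1.   ] F [-0.4  0.2 -0.4] w 0.743 gf 0.0
(0.641, -0.0708, 0.152) [ 0.09 -0.02  8.71]
[279.  227.1]
[ 263  187   42   60 1860] [283.14623656 217.38333333]
```

View pics/w6.png

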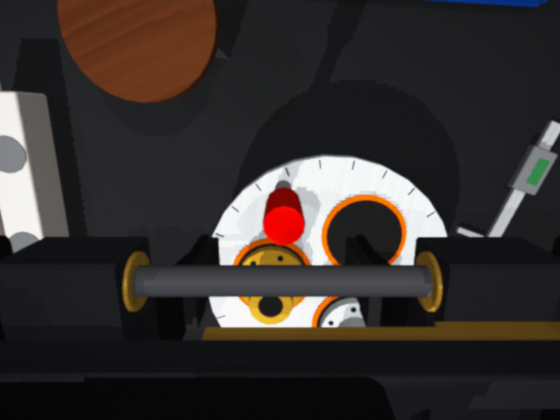

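The crank top is at (284,226), about 3 mm from the prediction, so I can descend.

Request:
{"op": "arm_command", "data": {
  "deltas": [
    [0,0,0,0.05,0.1,3,-0.5],
    [0,0,0,0.05,0.1,6,-0.5],
    [0,0,0,0.05,0.1,8,-0.5],
    [0,0,0,0.05,0.1,8.7,-0.5],
    [0,0,0,0.05,0.1,8.7,0],
    [0,0,0,0.05,0.1,8.7,0.3],
    [0,0,0,0.05,0.1,8.7,0.6],
    [0,0,0,0.05,0.1,8.7,1]
  ]
}}

```text
time_s: 17.28
tcp_pos: [0.6417, -0.0707, 0.1553]
ee_rot: [[0.009, -1.0, 0.004], [-1.0, -0.009, 0.0], [-0.0, -0.004, -1.0]]
wrist_force: [0.1, 0.1, -0.1]
gripper_width: 0.532
gripper_force: 0.0
```

Request:
{"op": "arm_command", "data": {
  "deltas": [
    [0,0,0,0,0,0,1],
    [0,0,0,0,0,0,1],
    [0,0,0,0,0,0,1],
    [0,0,0,0,0,0,1]
  ]
}}

```text
time_s: 17.62
tcp_pos: [0.6404, -0.0712, 0.1538]
ee_rot: [[0.008, -1.0, -0.0], [-1.0, -0.008, -0.0], [0.0, 0.0, -1.0]]
wrist_force: [-2.2, 0.5, 3.0]
gripper_width: 0.313
gripper_force: 30.0
```

```bash
cat >> h.py <<'E'
AX=np.array([.5912,.0277]); 
def arc(a0,a1,r,n=8):
    """rows (cm, tool axes with x=-Y,y=-X) along a circle from a0 to a1 deg, relative to the point at a0"""
    a=np.radians(np.linspace(a0,a1,n+1)); P=r*np.c_[np.cos(a),np.sin(a)]
    s=sense(); R=np.array(s['ee_rot'])[:2,:2]
    return np.round((P[1:]-P[0])@R*100,2).tolist()
E
python3 -c "
from h import *
st()
p=np.array(sense()['tcp_pos'])[:2]-AX; print(np.linalg.norm(p),np.degrees(np.arctan2(p[1],p[0])))
print(arc(-63.6,-23.6,.11))"
```

```text
t 17.6167 tcp [ 0.6404 -0.0712  0.1538] xang -89.5 z [-0. -0. -1.] F [-2.2  0.5  3. ] w 0.313 gf 30.0
0.11046596153666852 -63.56504418543213
[[-0.46, -0.84], [-0.99, -1.64], [-1.58, -2.4], [-2.24, -3.09], [-2.96, -3.73], [-3.73, -4.3], [-4.55, -4.8], [-5.41, -5.23]]
```

```bash
python3 -c "
from h import *
for k in range(9): print([[0,0,0,*r,0,1] for r in arc(-63.6+40*k,-23.6+40*k,.11)])"
```

```text
[[0, 0, 0, -0.46, -0.84, 0, 1], [0, 0, 0, -0.99, -1.64, 0, 1], [0, 0, 0, -1.58, -2.4, 0, 1], [0, 0, 0, -2.24, -3.09, 0, 1], [0, 0, 0, -2.96, -3.73, 0, 1], [0, 0, 0, -3.73, -4.3, 0, 1], [0, 0, 0, -4.55, -4.8, 0, 1], [0, 0, 0, -5.41, -5.23, 0, 1]]
[[0, 0, 0, -0.89, -0.35, 0, 1], [0, 0, 0, -1.81, -0.63, 0, 1], [0, 0, 0, -2.75, -0.82, 0, 1], [0, 0, 0, -3.71, -0.93, 0, 1], [0, 0, 0, -4.67, -0.95, 0, 1], [0, 0, 0, -5.62, -0.9, 0, 1], [0, 0, 0, -6.57, -0.75, 0, 1], [0, 0, 0, -7.51, -0.53, 0, 1]]
[[0, 0, 0, -0.91, 0.3, 0, 1], [0, 0, 0, -1.79, 0.69, 0, 1], [0, 0, 0, -2.63, 1.14, 0, 1], [0, 0, 0, -3.44, 1.67, 0, 1], [0, 0, 0, -4.19, 2.27, 0, 1], [0, 0, 0, -4.88, 2.93, 0, 1], [0, 0, 0, -5.52, 3.65, 0, 1], [0, 0, 0, -6.09, 4.42, 0, 1]]
[[0, 0, 0, -0.5, 0.82, 0, 1], [0, 0, 0, -0.93, 1.68, 0, 1], [0, 0, 0, -1.28, 2.57, 0, 1], [0, 0, 0, -1.56, 3.49, 0, 1], [0, 0, 0, -1.75, 4.43, 0, 1], [0, 0, 0, -1.86, 5.38, 0, 1], [0, 0, 0, -1.88, 6.34, 0, 1], [0, 0, 0, -1.83, 7.3, 0, 1]]
[[0, 0, 0, 0.14, 0.95, 0, 1], [0, 0, 0, 0.36, 1.88, 0, 1], [0, 0, 0, 0.67, 2.79, 0, 1], [0, 0, 0, 1.05, 3.67, 0, 1], [0, 0, 0, 
[... 356 characters left out ...]
0.03, 0, 1], [0, 0, 0, 1.92, -0.03, 0, 1], [0, 0, 0, 2.87, -0.17, 0, 1], [0, 0, 0, 3.8, -0.4, 0, 1], [0, 0, 0, 4.71, -0.7, 0, 1], [0, 0, 0, 5.59, -1.08, 0, 1], [0, 0, 0, 6.43, -1.54, 0, 1], [0, 0, 0, 7.23, -2.07, 0, 1]]
[[0, 0, 0, 0.75, -0.6, 0, 1], [0, 0, 0, 1.45, -1.26, 0, 1], [0, 0, 0, 2.08, -1.97, 0, 1], [0, 0, 0, 2.66, -2.75, 0, 1], [0, 0, 0, 3.16, -3.56, 0, 1], [0, 0, 0, 3.59, -4.42, 0, 1], [0, 0, 0, 3.94, -5.31, 0, 1], [0, 0, 0, 4.21, -6.23, 0, 1]]
[[0, 0, 0, 0.19, -0.94, 0, 1], [0, 0, 0, 0.3, -1.89, 0, 1], [0, 0, 0, 0.33, -2.85, 0, 1], [0, 0, 0, 0.27, -3.81, 0, 1], [0, 0, 0, 0.13, -4.76, 0, 1], [0, 0, 0, -0.09, -5.69, 0, 1], [0, 0, 0, -0.4, -6.6, 0, 1], [0, 0, 0, -0.78, -7.48, 0, 1]]
```

Request:
{"op": "arm_command", "data": {
  "deltas": [
    [0,0,0,-0.2,-0.4,0,1],
    [0,0,0,-0.6,-1.1,0,1],
    [0,0,0,-1.2,-1.9,0,1],
    [0,0,0,-2,-2.85,0,1],
    [0,0,0,-2.96,-3.73,0,1],
    [0,0,0,-3.73,-4.3,0,1],
    [0,0,0,-4.55,-4.8,0,1],
    [0,0,0,-5.41,-5.23,0,1]
  ]
}}

```text
time_s: 18.28
tcp_pos: [0.6919, -0.0174, 0.1538]
ee_rot: [[0.008, -1.0, -0.003], [-1.0, -0.008, -0.002], [0.002, 0.003, -1.0]]
wrist_force: [-5.7, -3.3, 6.5]
gripper_width: 0.319
gripper_force: 30.0
```

```bash
python3 -c "
from h import *
st()
p=np.array(sense()['tcp_pos'])[:2]-AX; print(np.linalg.norm(p),np.degrees(np.arctan2(p[1],p[0])))"
```

```text
t 18.2833 tcp [ 0.6919 -0.0174  0.1538] xang -89.6 z [-0.003 -0.002 -1.   ] F [-5.7 -3.3  6.5] w 0.319 gf 30.0
0.11029794757807532 -24.121090436773088
```

Request:
{"op": "arm_command", "data": {
  "deltas": [
    [0,0,0,-0.89,-0.35,0,1],
    [0,0,0,-1.81,-0.63,0,1],
    [0,0,0,-2.75,-0.82,0,1],
    [0,0,0,-3.71,-0.93,0,1],
    [0,0,0,-4.67,-0.95,0,1],
    [0,0,0,-5.62,-0.9,0,1],
    [0,0,0,-6.57,-0.75,0,1],
    [0,0,0,-7.51,-0.53,0,1]
  ]
}}

```text
time_s: 18.95
tcp_pos: [0.6972, 0.057, 0.1538]
ee_rot: [[0.007, -1.0, -0.001], [-1.0, -0.007, -0.003], [0.003, 0.001, -1.0]]
wrist_force: [-3.0, -5.5, 4.2]
gripper_width: 0.312
gripper_force: 30.0
```

Request:
{"op": "arm_command", "data": {
  "deltas": [
    [0,0,0,-0.91,0.3,0,1],
    [0,0,0,-1.79,0.69,0,1],
    [0,0,0,-2.63,1.14,0,1],
    [0,0,0,-3.44,1.67,0,1],
    [0,0,0,-4.19,2.27,0,1],
    [0,0,0,-4.88,2.93,0,1],
    [0,0,0,-5.52,3.65,0,1],
    [0,0,0,-6.09,4.42,0,1]
  ]
}}

```text
time_s: 19.62
tcp_pos: [0.6537, 0.1179, 0.1539]
ee_rot: [[0.008, -1.0, 0.002], [-1.0, -0.008, -0.002], [0.002, -0.002, -1.0]]
wrist_force: [1.7, -6.8, 2.2]
gripper_width: 0.317
gripper_force: 30.0
```

```bash
python3 -c "
from h import *
st()
p=np.array(sense()['tcp_pos'])[:2]-AX; print(np.linalg.norm(p),np.degrees(np.arctan2(p[1],p[0])))"
```

```text
t 19.6167 tcp [0.6537 0.1179 0.1539] xang -89.6 z [ 0.002 -0.002 -1.   ] F [ 1.7 -6.8  2.2] w 0.317 gf 30.0
0.10970888922561013 55.26321934719386
```

Tracking well (55.3 deg against 56.4 commanded).

Request:
{"op": "arm_command", "data": {
  "deltas": [
    [0,0,0,-0.5,0.82,0,1],
    [0,0,0,-0.93,1.68,0,1],
    [0,0,0,-1.28,2.57,0,1],
    [0,0,0,-1.56,3.49,0,1],
    [0,0,0,-1.75,4.43,0,1],
    [0,0,0,-1.86,5.38,0,1],
    [0,0,0,-1.88,6.34,0,1],
    [0,0,0,-1.83,7.3,0,1]
  ]
}}

```text
time_s: 20.28
tcp_pos: [0.5816, 0.1369, 0.1538]
ee_rot: [[0.008, -1.0, 0.005], [-1.0, -0.008, 0.0], [-0.0, -0.005, -1.0]]
wrist_force: [4.8, -2.5, -0.0]
gripper_width: 0.314
gripper_force: 30.0
```

Request:
{"op": "arm_command", "data": {
  "deltas": [
    [0,0,0,0.14,0.95,0,1],
    [0,0,0,0.36,1.88,0,1],
    [0,0,0,0.67,2.79,0,1],
    [0,0,0,1.05,3.67,0,1],
    [0,0,0,1.51,4.52,0,1],
    [0,0,0,2.04,5.32,0,1],
    [0,0,0,2.63,6.07,0,1],
    [0,0,0,3.29,6.77,0,1]
  ]
}}

```text
time_s: 20.95
tcp_pos: [0.512, 0.1036, 0.1538]
ee_rot: [[0.009, -1.0, 0.002], [-1.0, -0.009, 0.001], [-0.001, -0.002, -1.0]]
wrist_force: [3.3, 2.3, 1.6]
gripper_width: 0.313
gripper_force: 30.0
```

Request:
{"op": "arm_command", "data": {
  "deltas": [
    [0,0,0,0.72,0.64,0,1],
    [0,0,0,1.49,1.21,0,1],
    [0,0,0,2.31,1.71,0,1],
    [0,0,0,3.17,2.14,0,1],
    [0,0,0,4.06,2.49,0,1],
    [0,0,0,4.98,2.77,0,1],
    [0,0,0,5.92,2.96,0,1],
    [0,0,0,6.87,3.07,0,1]
  ]
}}

```text
time_s: 21.62
tcp_pos: [0.4813, 0.0336, 0.1537]
ee_rot: [[0.008, -1.0, 0.0], [-1.0, -0.008, 0.0], [-0.0, -0.0, -1.0]]
wrist_force: [1.0, 4.8, 3.8]
gripper_width: 0.316
gripper_force: 30.0
```

```bash
python3 -c "
from h import *
st()
p=np.array(sense()['tcp_pos'])[:2]-AX; print(np.linalg.norm(p),np.degrees(np.arctan2(p[1],p[0])))"
```

```text
t 21.6167 tcp [0.4813 0.0336 0.1537] xang -89.5 z [ 0.  0. -1.] F [1.  4.8 3.8] w 0.316 gf 30.0
0.11005633930893802 176.9129543892573
```

Request:
{"op": "arm_command", "data": {
  "deltas": [
    [0,0,0,0.96,0.03,0,1],
    [0,0,0,1.92,-0.03,0,1],
    [0,0,0,2.87,-0.17,0,1],
    [0,0,0,3.8,-0.4,0,1],
    [0,0,0,4.71,-0.7,0,1],
    [0,0,0,5.59,-1.08,0,1],
    [0,0,0,6.43,-1.54,0,1],
    [0,0,0,7.23,-2.07,0,1]
  ]
}}

```text
time_s: 22.28
tcp_pos: [0.5026, -0.0382, 0.1537]
ee_rot: [[0.008, -1.0, -0.0], [-1.0, -0.008, 0.001], [-0.001, 0.0, -1.0]]
wrist_force: [-0.2, 7.6, 6.5]
gripper_width: 0.311
gripper_force: 30.0
```

Request:
{"op": "arm_command", "data": {
  "deltas": [
    [0,0,0,0.75,-0.6,0,1],
    [0,0,0,1.45,-1.26,0,1],
    [0,0,0,2.08,-1.97,0,1],
    [0,0,0,2.66,-2.75,0,1],
    [0,0,0,3.16,-3.56,0,1],
    [0,0,0,3.59,-4.42,0,1],
    [0,0,0,3.94,-5.31,0,1],
    [0,0,0,4.21,-6.23,0,1]
  ]
}}

```text
time_s: 22.95
tcp_pos: [0.5638, -0.0795, 0.1537]
ee_rot: [[0.007, -1.0, -0.004], [-1.0, -0.007, 0.001], [-0.001, 0.004, -1.0]]
wrist_force: [-3.8, 7.1, 9.3]
gripper_width: 0.317
gripper_force: 30.0
```

Request:
{"op": "arm_command", "data": {
  "deltas": [
    [0,0,0,0.19,-0.94,0,1],
    [0,0,0,0.3,-1.89,0,1],
    [0,0,0,0.33,-2.85,0,1],
    [0,0,0,0.27,-3.81,0,1],
    [0,0,0,0.13,-4.76,0,1],
    [0,0,0,-0.09,-5.69,0,1],
    [0,0,0,-0.4,-6.6,0,1],
    [0,0,0,-0.6,-7.2,0,1]
  ]
}}

```text
time_s: 23.62
tcp_pos: [0.6351, -0.0738, 0.1537]
ee_rot: [[0.007, -1.0, -0.007], [-1.0, -0.007, -0.001], [0.001, 0.007, -1.0]]
wrist_force: [-5.0, 2.3, 10.1]
gripper_width: 0.315
gripper_force: 30.0
```

```bash
python3 -c "
from h import *
st((.640,-.071,.153))
p=np.array(sense()['tcp_pos'])[:2]-AX; print(np.linalg.norm(p),np.degrees(np.arctan2(p[1],p[0])))"
```

```text
t 23.6167 tcp [ 0.6351 -0.0738  0.1537] xang -89.6 z [-0.007 -0.001 -1.   ] F [-5.   2.3 10.1] w 0.315 gf 30.0
(0.64, -0.071, 0.153) [-0.28 -0.5   0.07]
0.1105840468847961 -66.63427015132082
```

Request:
{"op": "arm_command", "data": {
  "deltas": [
    [0,0,0,-0.12,-0.2,0,1],
    [0,0,0,-0.22,-0.4,0,1],
    [0,0,0,-0.22,-0.4,0,1],
    [0,0,0,-0.22,-0.4,0,1],
    [0,0,0,-0.22,-0.4,0,1]
  ]
}}

```text
time_s: 24.03
tcp_pos: [0.6395, -0.0717, 0.1538]
ee_rot: [[0.008, -1.0, -0.004], [-1.0, -0.008, -0.001], [0.001, 0.004, -1.0]]
wrist_force: [-1.7, 2.1, 8.0]
gripper_width: 0.315
gripper_force: 30.0
```

```bash
python3 -c "
from h import *
st()
p=np.array(sense()['tcp_pos'])[:2]-AX; print(np.linalg.norm(p),np.degrees(np.arctan2(p[1],p[0])))"
```

```text
t 24.0333 tcp [ 0.6395 -0.0717  0.1538] xang -89.6 z [-0.004 -0.001 -1.   ] F [-1.7  2.1  8. ] w 0.315 gf 30.0
0.11049655175264597 -64.0892242320568
```

Request:
{"op": "arm_command", "data": {
  "deltas": [
    [0,0,0,0,0,0,-0.5],
    [0,0,0,0,0,0,-0.5],
    [0,0,0,0,0,0,-0.5],
    [0,0,0,0,0,0,-0.5],
    [0,0,0,0,0,0,-0.5],
    [0,0,0,0,0,-3,-0.5],
    [0,0,0,0,0,-6,-0.5],
    [0,0,0,0,0,-8.5,-0.5]
  ]
}}

```text
time_s: 24.7
tcp_pos: [0.6415, -0.0708, 0.2394]
ee_rot: [[0.008, -1.0, -0.001], [-1.0, -0.008, -0.001], [0.001, 0.001, -1.0]]
wrist_force: [1.0, -0.4, 1.1]
gripper_width: 0.737
gripper_force: 0.0
```

Request:
{"op": "arm_command", "data": {
  "deltas": [
    [0,0,0,-3.6,1.7,0,-0.5],
    [0,0,0,-7.2,3.5,0,-0.5],
    [0,0,0,-10.8,5.2,0,-0.5],
    [0,0,0,-14.4,7,0,-0.5],
    [0,0,0,-18,8.7,0,-0.5],
    [0,0,0,-21.6,10.5,0,-0.5],
    [0,0,0,-25.2,12.2,0,-0.5],
    [0,0,0,-28.4,13.8,0,-0.5]
  ]
}}

```text
time_s: 25.37
tcp_pos: [0.4999, 0.2139, 0.2381]
ee_rot: [[0.009, -1.0, -0.001], [-1.0, -0.009, -0.0], [0.0, 0.001, -1.0]]
wrist_force: [1.1, 0.3, -0.3]
gripper_width: 0.747
gripper_force: 0.0
```

Request:
{"op": "arm_command", "data": {
  "deltas": [
    [0,0,0,0,0,3,-0.5],
    [0,0,0,0,0,5,-0.5],
    [0,0,0,0,0,5,-0.5],
    [0,0,0,0,0,5,-0.5]
  ]
}}

```text
time_s: 25.7
tcp_pos: [0.5009, 0.2119, 0.1875]
ee_rot: [[0.009, -1.0, -0.002], [-1.0, -0.009, -0.002], [0.002, 0.002, -1.0]]
wrist_force: [0.2, -1.2, 0.4]
gripper_width: 0.743
gripper_force: 0.0
```

```bash
python3 -c "
from h import *
st((.501,.2128,.0855))
c=cam('top');w=cam('wrist'); print(proj(w,(.501,.2128,.099)))
cv2.imwrite('pics/m7.png',np.hstack([cv2.resize(c['pixels'][120:270,225:375],(400,400),interpolation=cv2.INTER_CUBIC),cv2.resize(w['pixels'][60:360,130:430],(400,400))]))
import pickle;pickle.dump(c,open('c7.pkl','wb'))
"
```

```text
t 25.7 tcp [0.5009 0.2119 0.1875] xang -89.5 z [-0.002 -0.002 -1.   ] F [ 0.2 -1.2  0.4] w 0.743 gf 0.0
(0.501, 0.2128, 0.0855) [-0.11 -0.03 10.2 ]
[280.8 215.8]
```

View pics/m7.png

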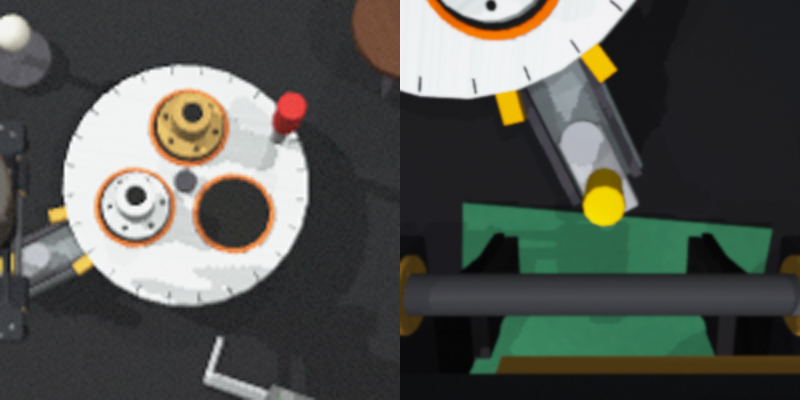

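Both hubs still stand centred on their pads and the crank is home. The lugs straddle the bolt, and the pin is at full-frame (283,215), matching the prediction. Gripping the pin.

Request:
{"op": "arm_command", "data": {
  "deltas": [
    [0,0,0,0,0,4,-0.5],
    [0,0,0,0,0,7,-0.5],
    [0,0,0,0,0,9,-0.5],
    [0,0,0,0,0,10.1,-0.5],
    [0,0,0,0,0,10.2,-0.2],
    [0,0,0,0,0,10.2,0.2],
    [0,0,0,0,0,10.2,0.6],
    [0,0,0,0,0,10.2,1]
  ]
}}

```text
time_s: 26.47
tcp_pos: [0.5025, 0.2129, 0.088]
ee_rot: [[0.008, -1.0, 0.003], [-1.0, -0.008, 0.002], [-0.002, -0.003, -1.0]]
wrist_force: [1.1, -0.8, 0.0]
gripper_width: 0.528
gripper_force: 0.0
```

Request:
{"op": "arm_command", "data": {
  "deltas": [
    [0,0,0,0,0,0,1],
    [0,0,0,0,0,0,1],
    [0,0,0,0,0,0,1],
    [0,0,0,0,0,0,1],
    [0,0,0,0,0,0,1]
  ]
}}

```text
time_s: 26.88
tcp_pos: [0.5014, 0.2125, 0.0867]
ee_rot: [[0.008, -1.0, 0.0], [-1.0, -0.008, 0.0], [-0.0, -0.0, -1.0]]
wrist_force: [-1.4, 0.6, 3.2]
gripper_width: 0.271
gripper_force: 30.0
```

Request:
{"op": "arm_command", "data": {
  "deltas": [
    [0,0,0,0.36,-0.17,0,1],
    [0,0,0,0.9,-0.42,0,1],
    [0,0,0,1.45,-0.68,0,1],
    [0,0,0,2,-0.93,0,1],
    [0,0,0,2.5,-1.17,0,1],
    [0,0,0,2.9,-1.35,0,1],
    [0,0,0,3.17,-1.48,0,1],
    [0,0,0,3.17,-1.48,0,1]
  ]
}}

```text
time_s: 27.55
tcp_pos: [0.5168, 0.1809, 0.0867]
ee_rot: [[0.007, -1.0, 0.001], [-1.0, -0.007, 0.002], [-0.002, -0.001, -1.0]]
wrist_force: [-3.5, 3.5, 5.9]
gripper_width: 0.269
gripper_force: 30.0
```

Request:
{"op": "arm_command", "data": {
  "deltas": [
    [0,0,0,0.1,-0.05,0,1],
    [0,0,0,0.2,-0.09,0,1],
    [0,0,0,0.2,-0.09,0,1]
  ]
}}

```text
time_s: 27.8
tcp_pos: [0.517, 0.1807, 0.0867]
ee_rot: [[0.007, -1.0, 0.0], [-1.0, -0.007, 0.004], [-0.004, -0.0, -1.0]]
wrist_force: [-8.4, 10.6, 6.6]
gripper_width: 0.267
gripper_force: 30.0
```

Travel was 35 mm and it now rests on a hard stop, so the lock is fully home. Releasing it and taking the silver hub next.

Request:
{"op": "arm_command", "data": {
  "deltas": [
    [0,0,0,-0.1,0.05,0,1],
    [0,0,0,-0.1,0.05,0,-0.3],
    [0,0,0,-0.1,0.05,0,-0.5],
    [0,0,0,-0.1,0.05,0,-0.5],
    [0,0,0,-0.1,0.05,0,-0.5],
    [0,0,0,-0.1,0.05,-4,-0.5],
    [0,0,0,-0.1,0.05,-8,-0.5],
    [0,0,0,-0.1,0.05,-10,-0.5]
  ]
}}

```text
time_s: 28.47
tcp_pos: [0.5188, 0.18, 0.1903]
ee_rot: [[0.009, -1.0, 0.006], [-1.0, -0.009, 0.002], [-0.002, -0.006, -1.0]]
wrist_force: [-0.1, 0.6, 1.7]
gripper_width: 0.697
gripper_force: 0.0
```

```bash
python3 -c "
from h import *
st((.5643,.0813,.185))
c=cam('top')
cv2.imwrite('pics/t8.png',cv2.resize(c['pixels'][120:270,225:425],(800,600),interpolation=cv2.INTER_CUBIC))
"
```

```text
t 28.4667 tcp [0.5188 0.18   0.1903] xang -89.5 z [ 0.006  0.002 -1.   ] F [-0.1  0.6  1.7] w 0.697 gf 0.0
(0.5643, 0.0813, 0.185) [ 9.91 -4.46  0.54]
```

View pics/t8.png

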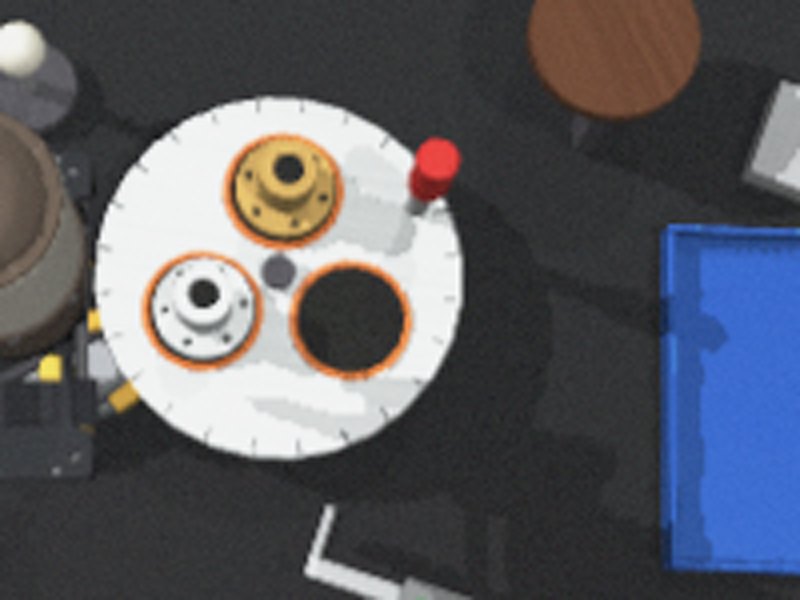

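Both hubs are still on their pads, silver at (203,310) and brass at (285,190). Fetching the silver hub.

Request:
{"op": "arm_command", "data": {
  "deltas": [
    [0,0,0,3.3,-1.5,0,-0.7],
    [0,0,0,6.6,-3,0,-0.7],
    [0,0,0,9.9,-4.5,0,-0.7],
    [0,0,0,9.9,-4.5,2,-0.7],
    [0,0,0,9.9,-4.5,4,-0.7],
    [0,0,0,9.9,-4.5,4,-0.7],
    [0,0,0,9.9,-4.5,4,-0.7]
  ]
}}

```text
time_s: 29.1
tcp_pos: [0.562, 0.0803, 0.145]
ee_rot: [[0.007, -1.0, -0.003], [-1.0, -0.007, -0.002], [0.002, 0.003, -1.0]]
wrist_force: [0.6, 0.7, -0.3]
gripper_width: 0.853
gripper_force: 0.0
```

```bash
python3 -c "
from h import *
st((.5643,.0813,.1025))
"
```

```text
t 29.1 tcp [0.562  0.0803 0.145 ] xang -89.6 z [-0.003 -0.002 -1.   ] F [ 0.6  0.7 -0.3] w 0.853 gf 0.0
(0.5643, 0.0813, 0.1025) [-0.11 -0.24  4.25]
```

Request:
{"op": "arm_command", "data": {
  "deltas": [
    [0,0,0,-0.1,-0.15,2,-0.7],
    [0,0,0,-0.1,-0.15,3.5,-0.7],
    [0,0,0,-0.1,-0.15,4.2,-0.7],
    [0,0,0,-0.1,-0.15,4.2,-0.3],
    [0,0,0,-0.1,-0.15,4.2,0],
    [0,0,0,-0.1,-0.15,4.2,0.3],
    [0,0,0,-0.1,-0.15,4.2,1],
    [0,0,0,-0.1,-0.15,4.2,1]
  ]
}}

```text
time_s: 29.77
tcp_pos: [0.5646, 0.0824, 0.1052]
ee_rot: [[0.008, -1.0, 0.002], [-1.0, -0.008, 0.001], [-0.001, -0.002, -1.0]]
wrist_force: [-0.8, 0.5, 0.0]
gripper_width: 0.554
gripper_force: 0.0
```

Request:
{"op": "arm_command", "data": {
  "deltas": [
    [0,0,0,0,0,0,1],
    [0,0,0,0,0,0,1],
    [0,0,0,0,0,0,1],
    [0,0,0,0,0,-2,1],
    [0,0,0,0,0,-5,1],
    [0,0,0,0,0,-9,1],
    [0,0,0,0,0,-13,1],
    [0,0,0,0,0,-14,1]
  ]
}}

```text
time_s: 30.43
tcp_pos: [0.5669, 0.0826, 0.2508]
ee_rot: [[0.009, -1.0, 0.011], [-1.0, -0.009, 0.002], [-0.002, -0.011, -1.0]]
wrist_force: [1.2, 0.2, -2.3]
gripper_width: 0.446
gripper_force: 30.0
```

```bash
python3 -c "
from h import *
st((.45,-.345,.24))
"
```

```text
t 30.4333 tcp [0.5669 0.0826 0.2508] xang -89.5 z [ 0.011  0.002 -1.   ] F [ 1.2  0.2 -2.3] w 0.446 gf 30.0
(0.45, -0.345, 0.24) [42.65 12.08  0.85]
```

Request:
{"op": "arm_command", "data": {
  "deltas": [
    [0,0,0,3,0.8,0,1],
    [0,0,0,6.8,1.9,0,1],
    [0,0,0,10.6,3,0,1],
    [0,0,0,14.4,4.1,0,1],
    [0,0,0,18.2,5.2,0,1],
    [0,0,0,22,6.2,0,1],
    [0,0,0,25.8,7.3,0,1],
    [0,0,0,29.6,8.4,0,1]
  ]
}}

```text
time_s: 31.1
tcp_pos: [0.4809, -0.2158, 0.243]
ee_rot: [[0.008, -1.0, -0.002], [-1.0, -0.008, 0.001], [-0.001, 0.002, -1.0]]
wrist_force: [-0.3, -1.2, -2.7]
gripper_width: 0.45
gripper_force: 30.0
```

Request:
{"op": "arm_command", "data": {
  "deltas": [
    [0,0,0,4,1.1,0,1],
    [0,0,0,8,2.2,0,1],
    [0,0,0,11,3.1,1,1],
    [0,0,0,13,3.7,4,1],
    [0,0,0,13,3.7,8,1],
    [0,0,0,13,3.7,11,1],
    [0,0,0,13,3.7,12,1],
    [0,0,0,13,3.7,12,1]
  ]
}}

```text
time_s: 31.77
tcp_pos: [0.444, -0.3437, 0.1204]
ee_rot: [[0.007, -1.0, -0.008], [-1.0, -0.007, 0.004], [-0.004, 0.008, -1.0]]
wrist_force: [-0.1, -0.2, -3.0]
gripper_width: 0.451
gripper_force: 30.0
```

Request:
{"op": "arm_command", "data": {
  "deltas": [
    [0,0,0,0,0,0,1],
    [0,0,0,0,0,0,1]
  ]
}}

```text
time_s: 31.93
tcp_pos: [0.4483, -0.3453, 0.1263]
ee_rot: [[0.009, -1.0, 0.004], [-1.0, -0.009, -0.002], [0.002, -0.004, -1.0]]
wrist_force: [0.3, 0.0, -3.2]
gripper_width: 0.456
gripper_force: 30.0
```

```bash
python3 -c "
from h import *
st((.45,-.345,.046))
"
```

```text
t 31.9333 tcp [ 0.4483 -0.3453  0.1263] xang -89.5 z [ 0.004 -0.002 -1.   ] F [ 0.3  0.  -3.2] w 0.456 gf 30.0
(0.45, -0.345, 0.046) [-0.05 -0.14  8.04]
```

Request:
{"op": "arm_command", "data": {
  "deltas": [
    [0,0,0,0,0,3,1],
    [0,0,0,0,0,5.5,1],
    [0,0,0,0,0,7,1],
    [0,0,0,0,0,7.6,1],
    [0,0,0,0,0,7.8,1],
    [0,0,0,0,0,7.9,1],
    [0,0,0,0,0,8,1],
    [0,0,0,0,0,8,1]
  ]
}}

```text
time_s: 32.6
tcp_pos: [0.448, -0.3454, 0.0459]
ee_rot: [[0.009, -1.0, 0.004], [-1.0, -0.009, -0.002], [0.002, -0.004, -1.0]]
wrist_force: [0.3, 0.3, -0.7]
gripper_width: 0.451
gripper_force: 30.0
```

Request:
{"op": "arm_command", "data": {
  "deltas": [
    [0,0,0,0,0,0.1,1],
    [0,0,0,0,0,0.1,1],
    [0,0,0,0,0,0.1,-0.3],
    [0,0,0,0,0,0.1,-0.3],
    [0,0,0,0,0,0.1,-0.3],
    [0,0,0,0,0,0.1,-0.3],
    [0,0,0,0,0,-2,-0.3],
    [0,0,0,0,0,-5,-0.5]
  ]
}}

```text
time_s: 33.27
tcp_pos: [0.4444, -0.3439, 0.0919]
ee_rot: [[0.007, -1.0, -0.007], [-1.0, -0.007, 0.003], [-0.003, 0.007, -1.0]]
wrist_force: [1.1, -0.6, 0.5]
gripper_width: 0.672
gripper_force: 0.0
```

Request:
{"op": "arm_command", "data": {
  "deltas": [
    [0,0,0,0,0,-4,-0.7],
    [0,0,0,0,0,-8,-0.7],
    [0,0,0,0,0,-12,-0.7],
    [0,0,0,0,0,-15,-0.7]
  ]
}}

```text
time_s: 33.6
tcp_pos: [0.447, -0.3453, 0.2482]
ee_rot: [[0.008, -1.0, 0.004], [-1.0, -0.008, -0.002], [0.003, -0.004, -1.0]]
wrist_force: [0.8, 0.2, -1.1]
gripper_width: 0.839
gripper_force: 0.0
```

```bash
python3 -c "
from h import *
st((.6514,.0235,.24))
"
```

```text
t 33.6 tcp [ 0.447  -0.3453  0.2482] xang -89.5 z [ 0.004 -0.002 -1.   ] F [ 0.8  0.2 -1.1] w 0.839 gf 0.0
(0.6514, 0.0235, 0.24) [-36.71 -20.74   0.8 ]
```

Request:
{"op": "arm_command", "data": {
  "deltas": [
    [0,0,0,-3.4,-1.9,0,-0.7],
    [0,0,0,-6.8,-3.8,0,-0.7],
    [0,0,0,-10.2,-5.7,0,-0.7],
    [0,0,0,-13.6,-7.6,0,-0.7],
    [0,0,0,-17,-9.5,0,-0.7],
    [0,0,0,-20.4,-11.4,0,-0.7],
    [0,0,0,-23.8,-13.3,0,-0.7],
    [0,0,0,-27.2,-15.3,0,-0.7]
  ]
}}

```text
time_s: 34.27
tcp_pos: [0.5977, -0.0698, 0.2442]
ee_rot: [[0.008, -1.0, -0.0], [-1.0, -0.008, -0.0], [0.0, 0.0, -1.0]]
wrist_force: [-0.3, 0.1, -0.4]
gripper_width: 0.855
gripper_force: 0.0
```

Request:
{"op": "arm_command", "data": {
  "deltas": [
    [0,0,0,-3.4,-1.9,0,-0.7],
    [0,0,0,-6.8,-3.8,0,-0.7],
    [0,0,0,-9.5,-5.4,0,-0.7],
    [0,0,0,-9.5,-5.4,0,-0.7],
    [0,0,0,-9.5,-5.4,3,-0.7],
    [0,0,0,-9.5,-5.4,6,-0.7],
    [0,0,0,-9.5,-5.4,8,-0.7],
    [0,0,0,-9.5,-5.4,8,-0.7]
  ]
}}

```text
time_s: 34.93
tcp_pos: [0.6471, 0.0232, 0.1585]
ee_rot: [[0.007, -1.0, -0.011], [-1.0, -0.007, -0.001], [0.001, 0.011, -1.0]]
wrist_force: [-0.7, -0.2, -0.8]
gripper_width: 0.849
gripper_force: 0.0
```

```bash
python3 -c "
from h import *
c=cam('top');w=cam('wrist')
st((.6514,.0237,.1025)); print(proj(w,(.6514,.024,.119)))
cv2.imwrite('pics/m9.png',np.hstack([cv2.resize(c['pixels'][100:310,230:510],(533,400),interpolation=cv2.INTER_CUBIC),cv2.resize(w['pixels'][110:310,215:345],(260,400))]))
"
```

```text
t 35.0333 tcp [0.6506 0.0233 0.1641] xang -89.5 z [-0.001 -0.001 -1.   ] F [0.4 0.  0.5] w 0.848 gf 0.0
(0.6514, 0.0237, 0.1025) [-0.05 -0.09  6.16]
[274.4 239.6]
```

View pics/m9.png

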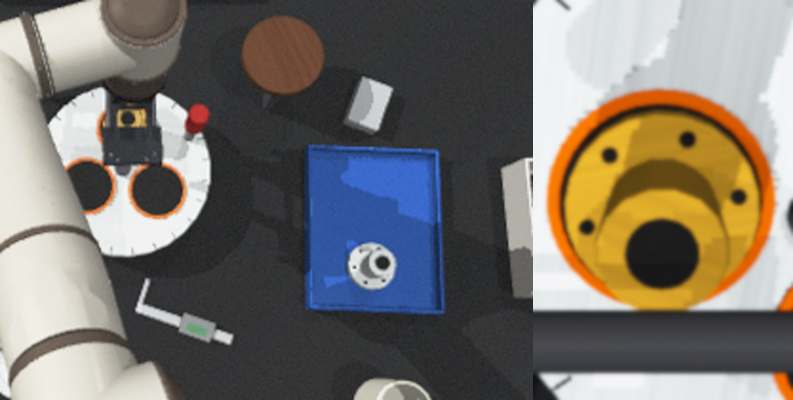

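The silver hub stands upright in the tray at (372,266). The brass hub is on its pad under the jaws, with its hole at (662,254).

Request:
{"op": "arm_command", "data": {
  "deltas": [
    [0,0,0,-0.05,0,2.5,-0.7],
    [0,0,0,-0.05,0,5,-0.7],
    [0,0,0,-0.05,0,6.1,-0.7],
    [0,0,0,-0.05,0,6.1,-0.3],
    [0,0,0,-0.05,0,6.1,0],
    [0,0,0,-0.05,0,6.1,0.3],
    [0,0,0,-0.05,0,6.1,1],
    [0,0,0,-0.05,0,6.1,1]
  ]
}}

```text
time_s: 35.7
tcp_pos: [0.6515, 0.0245, 0.1049]
ee_rot: [[0.008, -1.0, 0.003], [-1.0, -0.008, 0.001], [-0.001, -0.003, -1.0]]
wrist_force: [0.5, 0.5, -0.0]
gripper_width: 0.555
gripper_force: 0.0
```

Request:
{"op": "arm_command", "data": {
  "deltas": [
    [0,0,0,0,0,0,1],
    [0,0,0,0,0,0,1],
    [0,0,0,0,0,0,1],
    [0,0,0,0,0,-2,1],
    [0,0,0,0,0,-5,1],
    [0,0,0,0,0,-9,1],
    [0,0,0,0,0,-13,1],
    [0,0,0,0,0,-15,1]
  ]
}}

```text
time_s: 36.37
tcp_pos: [0.6519, 0.0243, 0.2577]
ee_rot: [[0.008, -1.0, 0.006], [-1.0, -0.008, 0.0], [-0.0, -0.006, -1.0]]
wrist_force: [0.9, 0.0, -2.4]
gripper_width: 0.454
gripper_force: 30.0
```

```bash
python3 -c "
from h import *
st((.56,-.35,.25))
"
```

```text
t 36.3667 tcp [0.6519 0.0243 0.2577] xang -89.5 z [ 0.006  0.    -1.   ] F [ 0.9  0.  -2.4] w 0.454 gf 30.0
(0.56, -0.35, 0.25) [37.35  9.52  0.7 ]
```

Request:
{"op": "arm_command", "data": {
  "deltas": [
    [0,0,0,3,0.8,0,1],
    [0,0,0,6.8,1.7,0,1],
    [0,0,0,10.6,2.7,0,1],
    [0,0,0,14.4,3.7,0,1],
    [0,0,0,18.2,4.6,0,1],
    [0,0,0,22,5.6,0,1],
    [0,0,0,25.8,6.6,0,1],
    [0,0,0,29.6,7.5,0,1]
  ]
}}

```text
time_s: 37.03
tcp_pos: [0.5764, -0.2734, 0.2515]
ee_rot: [[0.008, -1.0, -0.003], [-1.0, -0.008, 0.002], [-0.002, 0.003, -1.0]]
wrist_force: [0.6, 0.0, -3.0]
gripper_width: 0.455
gripper_force: 30.0
```

Request:
{"op": "arm_command", "data": {
  "deltas": [
    [0,0,0,3,0.8,0,1],
    [0,0,0,6,1.5,0,1],
    [0,0,0,7.8,2,1,1],
    [0,0,0,7.8,2,5,1],
    [0,0,0,7.8,2,9,1],
    [0,0,0,7.8,2,12,1],
    [0,0,0,7.8,2,13,1],
    [0,0,0,7.8,2,13,1]
  ]
}}

```text
time_s: 37.7
tcp_pos: [0.556, -0.3493, 0.1183]
ee_rot: [[0.007, -1.0, -0.009], [-1.0, -0.007, 0.004], [-0.004, 0.009, -1.0]]
wrist_force: [0.1, -0.3, -4.6]
gripper_width: 0.451
gripper_force: 30.0
```

Request:
{"op": "arm_command", "data": {
  "deltas": [
    [0,0,0,0,0,0,1],
    [0,0,0,0,0,0,1]
  ]
}}

```text
time_s: 37.87
tcp_pos: [0.5604, -0.3511, 0.1258]
ee_rot: [[0.009, -1.0, 0.004], [-1.0, -0.009, -0.002], [0.002, -0.004, -1.0]]
wrist_force: [-0.5, -0.1, -3.1]
gripper_width: 0.449
gripper_force: 30.0
```

```bash
python3 -c "
from h import *
st((.56,-.35,.046))
"
```

```text
t 37.8667 tcp [ 0.5604 -0.3511  0.1258] xang -89.5 z [ 0.004 -0.002 -1.   ] F [-0.5 -0.1 -3.1] w 0.449 gf 30.0
(0.56, -0.35, 0.046) [-0.13  0.08  7.98]
```

Request:
{"op": "arm_command", "data": {
  "deltas": [
    [0,0,0,0,0,3,1],
    [0,0,0,0,0,5.5,1],
    [0,0,0,0,0,7,1],
    [0,0,0,0,0,7.6,1],
    [0,0,0,0,0,7.8,1],
    [0,0,0,0,0,7.9,1],
    [0,0,0,0,0,8,1],
    [0,0,0,0,0,8,1]
  ]
}}

```text
time_s: 38.53
tcp_pos: [0.5601, -0.351, 0.0453]
ee_rot: [[0.009, -1.0, 0.004], [-1.0, -0.009, -0.002], [0.002, -0.004, -1.0]]
wrist_force: [0.7, -0.5, -3.1]
gripper_width: 0.446
gripper_force: 30.0
```

Request:
{"op": "arm_command", "data": {
  "deltas": [
    [0,0,0,0,0,0.1,1],
    [0,0,0,0,0,0.2,1],
    [0,0,0,0,0,0.2,1],
    [0,0,0,0,0,0.2,1]
  ]
}}

```text
time_s: 38.87
tcp_pos: [0.5602, -0.351, 0.0451]
ee_rot: [[0.009, -1.0, 0.004], [-1.0, -0.009, -0.003], [0.003, -0.004, -1.0]]
wrist_force: [-1.2, 1.9, 8.9]
gripper_width: 0.453
gripper_force: 30.0
```

Contact with the floor. Releasing.

Request:
{"op": "arm_command", "data": {
  "deltas": [
    [0,0,0,0,0,-0.1,1],
    [0,0,0,0,0,-0.1,-0.3],
    [0,0,0,0,0,-0.1,-0.3],
    [0,0,0,0,0,-0.1,-0.3],
    [0,0,0,0,0,-0.1,-0.3],
    [0,0,0,0,0,-2,-0.3],
    [0,0,0,0,0,-5,-0.5],
    [0,0,0,0,0,-9,-0.7]
  ]
}}

```text
time_s: 39.53
tcp_pos: [0.5565, -0.3496, 0.1284]
ee_rot: [[0.007, -1.0, -0.008], [-1.0, -0.007, 0.003], [-0.003, 0.007, -1.0]]
wrist_force: [0.2, -0.1, -0.5]
gripper_width: 0.726
gripper_force: 0.0
```

Request:
{"op": "arm_command", "data": {
  "deltas": [
    [0,0,0,0,0,-4,-0.7],
    [0,0,0,0,0,-8,-0.7],
    [0,0,0,0,0,-12,-0.7],
    [0,0,0,4,0,-12,-0.7],
    [0,0,0,8,0,-12,-0.7],
    [0,0,0,12,0,-12,-0.7],
    [0,0,0,16,0,-12,-0.7],
    [0,0,0,16,0,-12,-0.7]
  ]
}}

```text
time_s: 40.2
tcp_pos: [0.558, -0.5167, 0.2477]
ee_rot: [[0.002, -1.0, -0.003], [-1.0, -0.002, 0.0], [-0.0, 0.003, -1.0]]
wrist_force: [-0.5, 1.0, -1.1]
gripper_width: 0.847
gripper_force: 0.0
```

```bash
python3 -c "
from h import *
c=cam('top')
st(); cv2.imwrite('pics/t10.png',cv2.resize(c['pixels'],(800,600)))
"
```

```text
t 40.25 tcp [ 0.5584 -0.5138  0.248 ] xang -89.8 z [-0.003  0.002 -1.   ] F [-0.1 -0.8 -0.3] w 0.85 gf 0.0
```

View pics/t10.png

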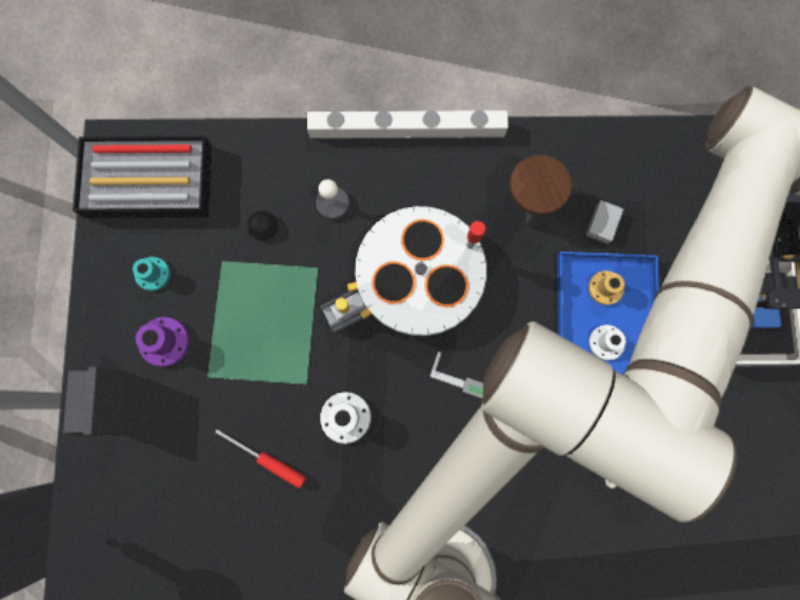

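The top view shows both hubs upright in the tray, brass at (606,287) and silver at (608,341). The lock grip is home at (342,305), where it started. Everything else visible is in place, and the robot touches nothing.

```bash
python3 -c "
from station import finish_job
print(finish_job())"
```

```text
the job is handed in; nothing more can be done
None
```

I handed the job in at about 40 s: the silver and brass hubs went onto their pads, rode one full anticlockwise turn, and now stand upright in the blue tray with the lock home again; no verdict came back.

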